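Lay down drained sample cells and cover their wells

TASK

The porcelain sample cells (three or four of them) have drained standing on end: push each one high on its side so that it topples onto its plain back with its round well facing up, never lifting a cell off the bench. Turn the carousel by its pins to bring steel covers out from under the clear shield to its open side, and set one cover on every cell so that it sits seated and level on the well. Leave the other things on the bench alone.

Things in the scene. Friction and masses are not known exactly. Their poses are not given: they have to be found in the camera images.
- cell_a: White porcelain sample cell (cell_a to d alike; one may be absent): block 36 x 58 x 96 mm, about 0.28 kg, at first standing on its 36 x 58 end. Origin at the block's centre. Axes: x (through the 36 mm) points out of the broad face that carries the well, y along the 58 mm, z along the 96 mm (up while standing). Well faces may look towards the robot or away from it.
- cell_b: As cell_a. The well is a round raised collar, 50 mm across, 38 mm bore, 8 mm high, in the middle of one 58 x 96 mm face; its rim is 26 mm from the block's centre. Lying on its back: x up, centre 18 mm and rim 44 mm above the bench.
- cell_c: As cell_a. A standing cell (centre 48 mm up) pushed near its top falls by itself once it leans about 21 deg; its centre ends about 66 mm further on.
- cell_d: As cell_a.
- cover_0: Loose round steel cover (cover_0 to 4 alike, 0.10 kg): plate 56 mm across, 5 mm thick; below it a spigot 31 mm across, 6 mm long, that drops into a well or a carousel nest; above it a round knob 18 mm across, 32 mm high. Origin on the axis, on the knob where to grip: 22 mm above the plate's top, 27 mm above its underside, 10 mm below the knob's top; z up.
- cover_1: As cover_0. In a carousel nest the origin is 70 mm above the bench, seated on a cell that lies well up 71 mm.
- cover_2: As cover_0.
- cover_3: As cover_0.
- cover_4: As cover_0.
- platter (a joint): Turn of the carousel's platter from where it started, rad, anticlockwise from above, -10 to 10, friction 0.12 N m, stays where left. Aluminium disc 296 mm across, top 35 mm above the bench; five nests (bays) 80 mm from the axis, 72 deg apart: collars 50 mm across, 38 mm bore, rim 43 mm above the bench. Each holds a cover at first. Five pins to turn it by.
- carousel_axis (a point): On the carousel's axis, at the platter's top. x points away from the open side: the bay to pick from is 80 mm along -x. A fixed clear shield on a steel column (90 to 95 mm above the bench, a boss on the axis to 99; from x = -40 mm to x = 100 mm, y within 98 mm) lies over the other bays, so only a bay near the open side can be unloaded from above.
- pin_0 (a point): Top of carousel pin 0: steel, 12 mm across, 60 mm tall, top 95 mm above the bench, 135 mm from the axis, 36 deg from the two nearest bays; outside the shield, free on all sides.
- pin_1 (a point): Top of carousel pin 1: steel, 12 mm across, 60 mm tall, top 95 mm above the bench, 135 mm from the axis, 36 deg from the two nearest bays; outside the shield, free on all sides.
- pin_2 (a point): Top of carousel pin 2: steel, 12 mm across, 60 mm tall, top 95 mm above the bench, 135 mm from the axis, 36 deg from the two nearest bays; outside the shield, free on all sides.
- pin_3 (a point): Top of carousel pin 3: steel, 12 mm across, 60 mm tall, top 95 mm above the bench, 135 mm from the axis, 36 deg from the two nearest bays; outside the shield, free on all sides.
- pin_4 (a point): Top of carousel pin 4: steel, 12 mm across, 60 mm tall, top 95 mm above the bench, 135 mm from the axis, 36 deg from the two nearest bays; outside the shield, free on all sides.
- loose_petri: Bystander: closed petri dish 63 mm across, 14 mm high, lying on the bench. Origin under it.
- loose_beaker: Bystander: small glass beaker 62 mm across, 73 mm high. Origin under it.
- loose_marker: Bystander: marker pen 136 mm long lying on the bench. Origin under it.
Mind the look-alikes: they are no part of the job. What is shaped like the cell_a but orange or purple is not meant.

How it is judged:
At the end, for the whole second after the job is handed in: Every cell present lies on its back, well up (within 4.5 deg, centre at most 23 mm above the bench), with a cover on its well: centred within 5 mm, plate on the rim (within 3 mm), level within 3.5 deg, all at rest (angle between each of cell_a, cell_b, cell_c, cell_d's own x axis and vertical below 0.08 rad and height (world z) of each of cell_a, cell_b, cell_c, cell_d below 0.023 m and ((horizontal distance between cover_0 and cell_a below 0.005 m and angle between cover_0's own z axis and vertical below 0.06 rad and x of cover_0 in the frame of cell_a between 0.05 and 0.056 m and linear speed of cover_0 below 0.02 m/s) or (horizontal distance between cover_1 and cell_a below 0.005 m and angle between cover_1's own z axis and vertical below 0.06 rad and x of cover_1 in the frame of cell_a between 0.05 and 0.056 m and linear speed of cover_1 below 0.02 m/s) or (horizontal distance between cover_2 and cell_a below 0.005 m and angle between cover_2's own z axis and vertical below 0.06 rad and x of cover_2 in the frame of cell_a between 0.05 and 0.056 m and linear speed of cover_2 below 0.02 m/s) or (horizontal distance between cover_3 and cell_a below 0.005 m and angle between cover_3's own z axis and vertical below 0.06 rad and x of cover_3 in the frame of cell_a between 0.05 and 0.056 m and linear speed of cover_3 below 0.02 m/s) or (horizontal distance between cover_4 and cell_a below 0.005 m and angle between cover_4's own z axis and vertical below 0.06 rad and x of cover_4 in the frame of cell_a between 0.05 and 0.056 m and linear speed of cover_4 below 0.02 m/s)) and linear speed of each of cell_a, cell_b, cell_c, cell_d below 0.02 m/s and ((horizontal distance between cover_0 and cell_b below 0.005 m and angle between cover_0's own z axis and vertical below 0.06 rad and x of cover_0 in the frame of cell_b between 0.05 and 0.056 m and linear speed of cover_0 below 0.02 m/s) or (horizontal distance between cover_1 and cell_b below 0.005 m and angle between cover_1's own z axis and vertical below 0.06 rad and x of cover_1 in the frame of cell_b between 0.05 and 0.056 m and linear speed of cover_1 below 0.02 m/s) or (horizontal distance between cover_2 and cell_b below 0.005 m and angle between cover_2's own z axis and vertical below 0.06 rad and x of cover_2 in the frame of cell_b between 0.05 and 0.056 m and linear speed of cover_2 below 0.02 m/s) or (horizontal distance between cover_3 and cell_b below 0.005 m and angle between cover_3's own z axis and vertical below 0.06 rad and x of cover_3 in the frame of cell_b between 0.05 and 0.056 m and linear speed of cover_3 below 0.02 m/s) or (horizontal distance between cover_4 and cell_b below 0.005 m and angle between cover_4's own z axis and vertical below 0.06 rad and x of cover_4 in the frame of cell_b between 0.05 and 0.056 m and linear speed of cover_4 below 0.02 m/s)) and ((horizontal distance between cover_0 and cell_c below 0.005 m and angle between cover_0's own z axis and vertical below 0.06 rad and x of cover_0 in the frame of cell_c between 0.05 and 0.056 m and linear speed of cover_0 below 0.02 m/s) or (horizontal distance between cover_1 and cell_c below 0.005 m and angle between cover_1's own z axis and vertical below 0.06 rad and x of cover_1 in the frame of cell_c between 0.05 and 0.056 m and linear speed of cover_1 below 0.02 m/s) or (horizontal distance between cover_2 and cell_c below 0.005 m and angle between cover_2's own z axis and vertical below 0.06 rad and x of cover_2 in the frame of cell_c between 0.05 and 0.056 m and linear speed of cover_2 below 0.02 m/s) or (horizontal distance between cover_3 and cell_c below 0.005 m and angle between cover_3's own z axis and vertical below 0.06 rad and x of cover_3 in the frame of cell_c between 0.05 and 0.056 m and linear speed of cover_3 below 0.02 m/s) or (horizontal distance between cover_4 and cell_c below 0.005 m and angle between cover_4's own z axis and vertical below 0.06 rad and x of cover_4 in the frame of cell_c between 0.05 and 0.056 m and linear speed of cover_4 below 0.02 m/s)) and ((horizontal distance between cover_0 and cell_d below 0.005 m and angle between cover_0's own z axis and vertical below 0.06 rad and x of cover_0 in the frame of cell_d between 0.05 and 0.056 m and linear speed of cover_0 below 0.02 m/s) or (horizontal distance between cover_1 and cell_d below 0.005 m and angle between cover_1's own z axis and vertical below 0.06 rad and x of cover_1 in the frame of cell_d between 0.05 and 0.056 m and linear speed of cover_1 below 0.02 m/s) or (horizontal distance between cover_2 and cell_d below 0.005 m and angle between cover_2's own z axis and vertical below 0.06 rad and x of cover_2 in the frame of cell_d between 0.05 and 0.056 m and linear speed of cover_2 below 0.02 m/s) or (horizontal distance between cover_3 and cell_d below 0.005 m and angle between cover_3's own z axis and vertical below 0.06 rad and x of cover_3 in the frame of cell_d between 0.05 and 0.056 m and linear speed of cover_3 below 0.02 m/s) or (horizontal distance between cover_4 and cell_d below 0.005 m and angle between cover_4's own z axis and vertical below 0.06 rad and x of cover_4 in the frame of cell_d between 0.05 and 0.056 m and linear speed of cover_4 below 0.02 m/s))); the robot touches nothing.
It fails at once if a cell is lifted off the bench (its centre more than 90 mm up) (height (world z) of any of cell_a, cell_b, cell_c, cell_d above 0.09 m).
It fails at once if a bystander (petri dish, small beaker, marker) is moved (distance of any of loose_petri, loose_beaker, loose_marker from where it was at the start of the episode above 0.03 m).
Of cell_a, cell_b, cell_c, cell_d only 3 to 4 are there at a start; the rules pass over those that are not, and their reading is None.
At some moment in a run one of cell_a, cell_b, cell_c, cell_d may be knocked a few centimetres aside while the robot is not near it.
Once in a run the grip may slacken for a moment while it holds something.
It also fails if it takes over 210 s, if anything falls off the work surface, if the arm or the gripper's body presses on something with over 40 N, if the wrist force passes 120 N, or if a joint passes its speed limit or range.

ROBOT

A 7-joint arm with a two-finger parallel gripper is mounted at the origin on a cart in front of the work surface, level with it; the furniture and walls round the work are solid. World frame = base frame: x ahead of the robot, y to its left, z up, the work surface at z = 0. Lengths are in m, angles in rad, forces in N, time in s.
With the tool pointing down it reaches from about 0.425 to 0.95 m from the base axis. Payload 4.7 kg.
Tool frame: the origin (TCP) lies at the very end of the fingers, on their centre line; the grasp point (between the pads) lies 19 mm behind it (arm.grasp_offset is the distance from the TCP to the grasp point, in m); z points along the fingers, y is the line along which they close (so a half turn about z gives the same grasp; the last joint's range is limited). The gripper opens to 87 mm and grips with 3 to 60 N. Pads are 19 mm wide; open, the fingers measure 117 mm over their backs; the gripper's body (75 mm by 190 mm) begins 51 mm behind the grasp point.
Start: joints at [-1.327, 0.469, -0.049, 1.532, 0.024, 1.141, -0.082], TCP at [0.182, 0.65, 0.223] pointing down, gripper open.
Joint ranges: [-2.59, 2.59], [-0.33, 1.99], [-1.39, 1.29], [0.1, 2.45], [-1.04, 4.18], [0.21, 1.99], [-2.66, 2.66]. Speed limits (rad/s): [2.57, 2.57, 3.14, 3.14, 3.14, 3.14, 3.14].

INTERFACE

Orientations are given as a rotation vector (axis times angle).
In Python, from plant import arm gives the robot as it stands.
- The arm moves only by the tool jog_arm, never from a script. Its argument "moves" is a list of rows, each an object of numbers: "fingers": the finger opening in m, from 0 to 0.087; "x", "y", "z": the shift along the tool's x, y, z in m; "rx", "ry", "rz": the turn, a rotation vector about the tool's x, y, z in degrees. In form: [{"fingers": .., "x": .., "y": .., "z": .., "rx": .., "ry": .., "rz": ..}, ...]. A call has 1 to 20 rows; each row shifts and turns the commanded pose from where the row before left it, along the tool's axes as they then stand; what a row does not reach is not made up. A row lasts 1/8 s, in which the tool goes at most 62.5 mm and 10.7 degrees, less where a joint would pass 70% of its speed; a pose out of reach is approached as far as the arm can. A call with a gripper value outside its range is refused whole. The fingers move at their own pace and stop on an object; the grip force is fixed at half the most. Time passes only in rows, so rows that do not move let the fingers close. It gives the time, the measured TCP pose, the force and the opening at its end, in the units of the state.
- arm.sense(): the state, without advancing time (a new reading comes with each control period).
- arm.read_camera(name): name is "side" or "top"; returns a dict with "img" (400x640x3 uint8, red, green, blue), "mtx" (3x3 intrinsics, pixels), "rvec" (rotation vector, rad) and "tvec" (3), from world to camera coordinates, as OpenCV has them. Camera axes: x right, y down, z forward; pixel columns grow to the right and rows downward; lengths in m; the calibration is good to about 2 mm. A picture is of the moment at which its call begins. There is no depth.
- arm.sign_off(): hands the job in, once; it reports no verdict.
Trained networks look in the newest picture that a camera, given by its name, has taken for a name from the list of things; names that differ only in an ending like _2 or _b are one class to them, and where a whole thing is asked for, a point or a joint stands for the part that bears it (a point fixed in the world has none). Each returns a list of dicts, best first, with "score" (0 to 1); they miss things now and then, are a little off and sometimes report something else, mostly with a low value. They report only what shows in the picture. A call takes as long as a camera call. They do not tell look-alikes from the thing itself.
- arm.look_for(camera, thing): "point" ([row, column] in pixels, amid what is visible of it).
- arm.spot_point(camera, thing): "point" ([row, column] in pixels: a listed point, or the origin of a listed thing).
The state is a dict: "time": time; "joint_positions": joint angles; "joint_vel": joint speeds; "joint_torque": joint torques, N m; "tool_pos": TCP position; "ee_rot": TCP orientation; "wrist_force": force on the tool from outside, world axes, zero at the start; "wrist_torque": the same for the moment, N m; "finger_gap": finger opening in m.
Only numpy, scipy, OpenCV 4.12 (cv2) and the standard library are available. Lean on these libraries where they do the work, as an engineer would, in place of code of your own. Each camera call takes 0.05 s, during which the arm holds its last target. There are 200 camera calls.

## Working session

There is one attempt and no reset: what is moved stays moved. The work goes in short steps, Python scripts to look and compute and a tool call to move; the robot and the scene stay as the last step left them, time stands still between calls to the robot, and variables do not carry over. Pictures are saved under pics/ and viewed, on a budget of 14 in all, crops included, one or two more only if the job needs it, and the job is handed in when it is done.

Besides the shell and the picture viewer there is one more tool, called after "Call:" by a JSON object that holds its "fn" and its "kwargs". jog_arm: Moves the arm, as the interface text tells. Its arguments: {"type":"object","properties":{"moves":{"type":"array"}},"required":["moves"]}

```bash
ls; mkdir -p pics; cat > h.py <<'E'
import numpy as np, cv2
from plant import arm
def cam(name):
    c=arm.read_camera(name); c['R']=cv2.Rodrigues(np.array(c['rvec'],float))[0]; c['t']=np.array(c['tvec'],float).ravel(); c['K']=np.array(c['mtx'],float); return c
def save(c,fn,crop=None,scale=1):
    im=c['img']
    if crop: r0,r1,q0,q1=crop; im=im[r0:r1,q0:q1]
    im=cv2.resize(im,None,fx=scale,fy=scale,interpolation=cv2.INTER_CUBIC)
    cv2.imwrite('pics/'+fn,im[:,:,::-1])
def w(c,pt,z):  # [row,col] -> world on plane z
    d=c['R'].T@np.linalg.inv(c['K'])@np.array([pt[1],pt[0],1.]); o=-c['R'].T@c['t']
    return o+d*(z-o[2])/d[2]
def px(c,P):
    p=c['K']@(c['R']@np.array(P,float)+c['t']); return np.array([p[1],p[0]])/p[2]
def tri(c1,p1,c2,p2):
    A=[]
    for c,p in((c1,p1),(c2,p2)):
        P=c['K']@np.c_[c['R'],c['t']]; A+=[p[1]*P[2]-P[0],p[0]*P[2]-P[1]]
    X=np.linalg.svd(np.array(A))[2][-1]; return X[:3]/X[3]
E
python3 - <<'E'
from h import *
np.set_printoptions(precision=3,suppress=True)
s=arm.sense(); print(s['time'],s['tool_pos'],s['ee_rot'],s['finger_gap'])
C={}
for n in('top','side'):
    c=C[n]=cam(n); save(c,n+'0.png',scale=1.25); print(n,'cam at',-c['R'].T@c['t'])
    for th,z in(('cell_a',.048),('cover_0',.07),('pin_0',.095),('carousel_axis',.035),('loose_petri',0),('loose_beaker',0),('loose_marker',0)):
        for d in arm.spot_point(n,th):
            if d['score']>.2: print(n,th,np.round(d['point'],1),round(d['score'],2),w(c,d['point'],z))
E
```

```text
pics
0.0 [0.182 0.649 0.221] [-0.427 -3.112  0.003] 0.08694202473686002
top cam at [0.438 0.018 1.504]
top cell_a [254.7 437.1] 0.91 [ 0.338 -0.343  0.048]
top cell_a [180.6 384.7] 0.85 [ 0.574 -0.181  0.048]
top cell_a [207.8 454. ] 0.79 [ 0.486 -0.399  0.048]
top cell_a [183.9 347.4] 0.73 [ 0.564 -0.062  0.048]
top cell_a [215.1 406.4] 0.7 [ 0.463 -0.249  0.048]
top cell_a [208.7 317.3] 0.64 [0.485 0.034 0.048]
top cell_a [212.9 373.8] 0.51 [ 0.471 -0.145  0.048]
top cover_0 [198.4 253.5] 0.63 [0.517 0.235 0.07 ]
top cover_0 [217.2 232.2] 0.53 [0.458 0.302 0.07 ]
top cover_0 [172.7 241. ] 0.49 [0.599 0.275 0.07 ]
top pin_0 [172.3 269.6] 0.92 [0.597 0.182 0.095]
top pin_0 [182.4 187.5] 0.87 [0.567 0.438 0.095]
top pin_0 [228.2 205.5] 0.87 [0.424 0.38  0.095]
top pin_0 [222.6 255.2] 0.79 [0.441 0.226 0.095]
top pin_0 [152.4 226.6] 0.77 [0.66  0.316 0.095]
top loose_petri [256.  264.1] 0.69 [0.332 0.21  0.   ]
top loose_beaker [138.  405.8] 0.91 [ 0.72  -0.259  0.   ]
top loose_marker [245.8 193. ] 0.57 [0.365 0.445 0.   ]
side cam at [0.262 1.553 0.971]
side cell_a [200.6 335.6] 0.9 
[... 438 characters left out ...]
 0.07 ]
side cover_0 [238.7 323.9] 0.7 [0.462 0.301 0.07 ]
side cover_0 [243.8 281.4] 0.62 [0.595 0.359 0.07 ]
side cover_0 [227.9 310.3] 0.36 [0.52  0.247 0.07 ]
side pin_0 [218.1 336.8] 0.9 [0.433 0.203 0.095]
side pin_0 [251.1 286.9] 0.87 [0.559 0.427 0.095]
side pin_0 [249.4 331.5] 0.82 [0.422 0.389 0.095]
side pin_0 [212.5 295.7] 0.81 [0.583 0.198 0.095]
side pin_0 [225.7 263.2] 0.73 [0.673 0.304 0.095]
side loose_petri [243.2 364. ] 0.53 [0.331 0.201 0.   ]
side loose_beaker [209.4 296.5] 0.7 [0.62  0.028 0.   ]
side loose_beaker [176.3 290.3] 0.63 [ 0.712 -0.245  0.   ]
side loose_marker [177.  288.3] 0.53 [ 0.72  -0.237  0.   ]
side loose_marker [286.2 346.4] 0.47 [0.362 0.444 0.   ]
```

View pics/top0.png

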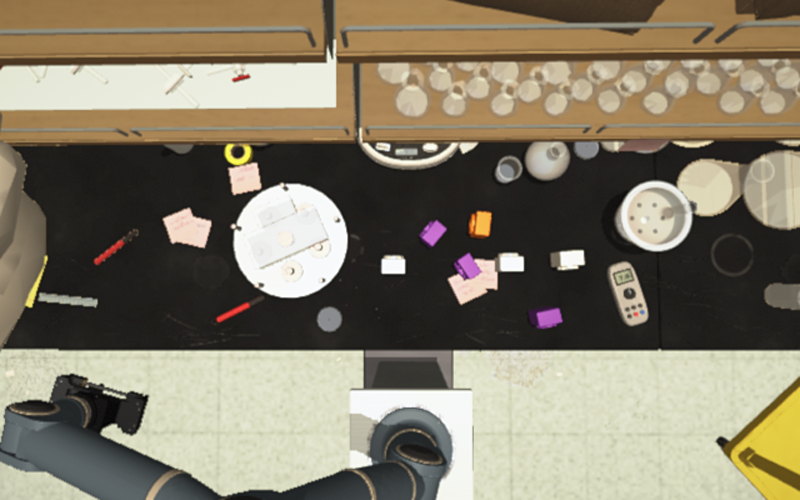

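View pics/side0.png

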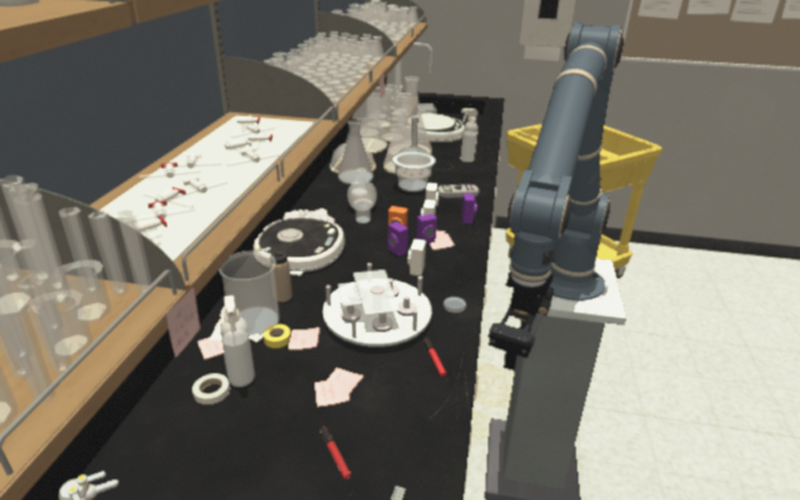

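Top picture (raw pixels): the white cells are at about (212,314), (210,408) and (207,454). Purple look-alikes are at (186,346), (213,373) and (254,437), and an orange one at (179,384). The carousel is at (192,232), the petri dish at (255,264), the beaker at (135,407), and a red marker at (247,191). The side picture shows the white cells at about (205,334), (174,341) and (155,345). Next I check the choice and the well sides in one crop.

```bash
python3 - <<'E'
from h import *
a=cam('top');b=cam('side')
A=cv2.resize(a['img'][160:270,300:470],None,fx=4.5,fy=4.5,interpolation=cv2.INTER_CUBIC)[:300,:765]
A=cv2.resize(a['img'][190:240,300:470],None,fx=4.7,fy=4.7,interpolation=cv2.INTER_CUBIC)
B=cv2.resize(b['img'][140:225,300:390],None,fx=4.2,fy=4.2,interpolation=cv2.INTER_CUBIC)
D=cv2.resize(a['img'][135:245,180:290],None,fx=3.25,fy=3.25,interpolation=cv2.INTER_CUBIC)
o=np.zeros((600,800,3),np.uint8);o[:A.shape[0],:799]=A[:,:799];o[238:238+B.shape[0],:B.shape[1]]=B[:362];o[238:238+D.shape[0],400:400+D.shape[1]]=D
cv2.imwrite('pics/crop1.png',o[:,:,::-1])
E
```

```text
(no output)
```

View pics/crop1.png

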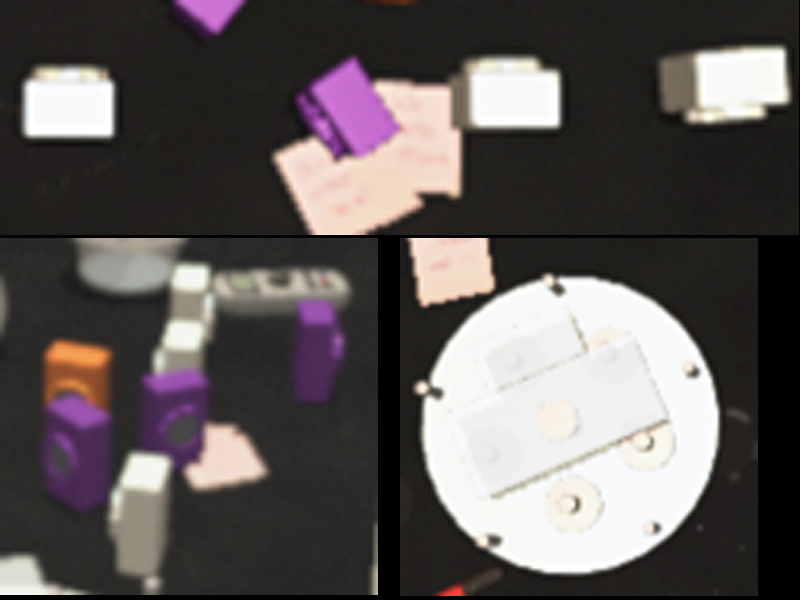

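Three white cells are present, with no fourth in view. Cells 1 (y≈0.03) and 2 (y≈−0.25) have wells facing +x, away from the robot, so they must fall towards −x. Cell 3 (y≈−0.40) has its well facing the robot, so it must fall towards +x. The purple and orange ones are look-alikes. On the carousel, one cover at crop (573,503) is already near the open side.

```bash
cat >> h.py <<'E'
from scipy.spatial.transform import Rotation as Ro
np.set_printoptions(precision=4,suppress=True)
def plan(p,yaw=0.,pos=None,rot=None):
    """tool-frame jog to TCP p with tool down, tool x=-X, y=+Y world turned by yaw(deg)"""
    s=arm.sense(); pos=np.array(s['tool_pos'] if pos is None else pos); R=Ro.from_rotvec(s['ee_rot'] if rot is None else rot)
    T=Ro.from_euler('z',yaw,degrees=True)*Ro.from_matrix(np.diag([-1.,1,-1]))
    rv=(R.inv()*T).as_rotvec(degrees=True)
    print('turn first',rv.round(2),'then shift',(T.inv().apply(np.array(p)-pos)*1e3).round(1),'mm'); return T
def st():
    s=arm.sense(); print('t',round(s['time'],2),np.round(s['tool_pos'],4),'gap',round(s['finger_gap'],4),'F',np.round(s['wrist_force'],1))
E
python3 - <<'E'
from h import *
a=cam('top');b=cam('side')
for n,p in(('c1',(213,314.6)),('c2',(211,409.2)),('c3',(206.3,457.9))): print(n,w(a,p,.096))
for n,p,q in(('c1',(208.7,317.3),(200.6,335.6)),('c2',(215.1,406.4),(174.3,340.4)),('c3',(207.8,454),(160.5,345.2))): print(n,tri(a,p,b,q))
P=[];
for p,q in(((172.3,269.6),(212.5,295.7)),((182.4,187.5),(251.1,286.9)),((228.2,205.5),(249.4,331.5)),((222.6,255.2),(218.1,336.8)),((152.4,226.6),(225.7,263.2))): P.append(tri(a,p,b,q))
P=np.array(P); print(P)
c=np.linalg.lstsq(np.c_[2*P[:,:2],np.ones(5)],(P[:,:2]**2).sum(1),rcond=None)[0];print(c[:2],np.hypot(*(P[:,:2]-c[:2]).T),np.degrees(np.arctan2(*(P[:,:2]-c[:2]).T[::-1]))%360)
plan((.50,.3,.22),0)
E
```

```text
c1 [0.4699 0.0421 0.096 ]
c2 [ 0.4751 -0.2486  0.096 ]
c3 [ 0.489  -0.3976  0.096 ]
c1 [0.4737 0.0329 0.064 ]
c2 [ 0.4737 -0.25    0.0347]
c3 [ 0.4849 -0.4049  0.0294]
[[0.5927 0.182  0.0848]
 [0.5613 0.4351 0.1017]
 [0.4237 0.3813 0.0895]
 [0.436  0.2233 0.1077]
 [0.6639 0.3158 0.1027]]
[0.5348 0.3053] [0.1362 0.1325 0.1346 0.1284 0.1295] [295.1717  78.4485 145.6294 219.6742   4.6644]
turn first [  0.01  -0.   -15.63] then shift [-318.2 -350.1    2.6] mm
```

Call:
{"fn": "jog_arm", "kwargs": {"moves": [{"rz": -7.8}, {"rz": -7.8}, {"x": -0.0194, "y": -0.0406}, {"x": -0.0194, "y": -0.0406}, {"x": -0.0194, "y": -0.0406}, {"x": -0.0194, "y": -0.0406}, {"x": -0.0194, "y": -0.0406}, {"x": -0.0194, "y": -0.0406}, {"x": -0.0194, "y": -0.0406}, {"x": -0.0194, "y": -0.0406}, {"x": -0.0194, "y": -0.0406}, {"x": -0.0194, "y": -0.0406}, {"x": -0.0194, "y": -0.0406}, {"x": -0.0194, "y": -0.0406}, {"x": -0.0194, "y": -0.0406}, {"x": -0.0194, "y": -0.0406}, {"x": -0.0194, "y": -0.0406}, {}]}}

```text
$.moves[0]: bad value
```

```bash
python3 - <<'E'
from h import *
st(); plan((.472,.04,.045),0)
a=cam('top')
for d in arm.spot_point('top','cell_a')[:8]: print(np.round(d['point'],1),round(d['score'],2),w(a,d['point'],.048))
E
```

```text
t 1.0 [0.1818 0.6501 0.2226] gap 0.087 F [ 0.  -0.1  0.3]
turn first [  0.01  -0.   -15.63] then shift [-290.2 -610.1  177.6] mm
[214.8 373.2] 0.82 [ 0.4647 -0.1435  0.048 ]
[187.1 346.4] 0.79 [ 0.5534 -0.059   0.048 ]
[211.6 405.4] 0.67 [ 0.4745 -0.2456  0.048 ]
[253.3 434.6] 0.64 [ 0.3427 -0.3354  0.048 ]
[179.  386.1] 0.62 [ 0.5788 -0.1858  0.048 ]
[209.4 315.7] 0.55 [0.4825 0.0393 0.048 ]
```

Call:
{"fn": "jog_arm", "kwargs": {"moves": [{"fingers": 0.087, "x": 0, "y": 0, "z": 0, "rx": 0, "ry": 0, "rz": -7.8}, {"fingers": 0.087, "x": 0, "y": 0, "z": 0, "rx": 0, "ry": 0, "rz": -7.8}, {"fingers": 0.087, "x": -0.0194, "y": -0.0406, "z": 0, "rx": 0, "ry": 0, "rz": 0}, {"fingers": 0.087, "x": -0.0194, "y": -0.0406, "z": 0, "rx": 0, "ry": 0, "rz": 0}, {"fingers": 0.087, "x": -0.0194, "y": -0.0406, "z": 0, "rx": 0, "ry": 0, "rz": 0}, {"fingers": 0.087, "x": -0.0194, "y": -0.0406, "z": 0, "rx": 0, "ry": 0, "rz": 0}, {"fingers": 0.087, "x": -0.0194, "y": -0.0406, "z": 0, "rx": 0, "ry": 0, "rz": 0}, {"fingers": 0.087, "x": -0.0194, "y": -0.0406, "z": 0, "rx": 0, "ry": 0, "rz": 0}, {"fingers": 0.087, "x": -0.0194, "y": -0.0406, "z": 0, "rx": 0, "ry": 0, "rz": 0}, {"fingers": 0.087, "x": -0.0194, "y": -0.0406, "z": 0, "rx": 0, "ry": 0, "rz": 0}, {"fingers": 0.087, "x": -0.0194, "y": -0.0406, "z": 0, "rx": 0, "ry": 0, "rz": 0}, {"fingers": 0.087, "x": -0.0194, "y": -0.0406, "z": 0, "rx": 0, "ry": 0, "rz": 0}, {"fingers": 0.087, "x": -0.0194, "y": -0.0406, "z": 0, "rx": 0, "ry": 0, "rz": 0}, {"fingers": 0.087, "x": -0.0194, "y": -0.0406, "z": 0, "rx": 0, "ry": 0, "rz": 0}, {"fingers": 0.087, "x": -0.0194, "y": -0.0406, "z": 0, "rx": 0, "ry": 0, "rz": 0}, {"fingers": 0.087, "x": -0.0194, "y": -0.0406, "z": 0, "rx": 0, "ry": 0, "rz": 0}, {"fingers": 0.087, "x": -0.0194, "y": -0.0406, "z": 0, "rx": 0, "ry": 0, "rz": 0}, {"fingers": 0.087, "x": 0, "y": 0, "z": 0, "rx": 0, "ry": 0, "rz": 0}]}}

```text
time: 3.35
tool_pos: [0.4736, 0.0374, 0.2229]
ee_rot: [0.012, 3.14, -0.001]
wrist_force: [-0.9, 0.7, 0.4]
finger_gap: 0.0869
```

```bash
python3 - <<'E'
from h import *
st(); plan((.472,.04,.045),0)
E
```

```text
t 3.35 [0.4736 0.0374 0.2229] gap 0.0869 F [-0.9  0.7  0.4]
turn first [-0.05  0.07 -0.43] then shift [  1.6   2.6 177.9] mm
```

Call:
{"fn": "jog_arm", "kwargs": {"moves": [{"fingers": 0.087, "x": 0, "y": 0.002, "z": 0.03, "rx": 0, "ry": 0, "rz": 0}, {"fingers": 0.087, "x": 0, "y": 0, "z": 0.03, "rx": 0, "ry": 0, "rz": 0}, {"fingers": 0.087, "x": 0, "y": 0, "z": 0.03, "rx": 0, "ry": 0, "rz": 0}, {"fingers": 0.087, "x": 0, "y": 0, "z": 0.03, "rx": 0, "ry": 0, "rz": 0}, {"fingers": 0.087, "x": 0, "y": 0, "z": 0.03, "rx": 0, "ry": 0, "rz": 0}, {"fingers": 0.087, "x": 0, "y": 0, "z": 0.028, "rx": 0, "ry": 0, "rz": 0}, {"fingers": 0.05, "x": 0, "y": 0, "z": 0, "rx": 0, "ry": 0, "rz": 0}, {"fingers": 0.05, "x": 0, "y": 0, "z": 0, "rx": 0, "ry": 0, "rz": 0}, {"fingers": 0.05, "x": 0, "y": 0, "z": 0, "rx": 0, "ry": 0, "rz": 0}, {"fingers": 0.05, "x": 0, "y": 0, "z": 0, "rx": 0, "ry": 0, "rz": 0}, {"fingers": 0.05, "x": -0.008, "y": 0, "z": 0, "rx": 0, "ry": 0, "rz": 0}, {"fingers": 0.05, "x": -0.01, "y": 0, "z": 0, "rx": 0, "ry": 0, "rz": 0}, {"fingers": 0.05, "x": -0.01, "y": 0, "z": 0, "rx": 0, "ry": 0, "rz": 0}, {"fingers": 0.05, "x": -0.01, "y": 0, "z": 0, "rx": 0, "ry": 0, "rz": 0}, {"fingers": 0.05, "x": -0.01, "y": 0, "z": 0, "rx": 0, "ry": 0, "rz": 0}, {"fingers": 0.05, "x": 0, "y": 0, "z": 0, "rx": 0, "ry": 0, "rz": 0}]}}

```text
time: 5.35
tool_pos: [0.52, 0.043, 0.0452]
ee_rot: [-0.001, -3.14, -0.001]
wrist_force: [-2.1, -0.2, 6.1]
finger_gap: 0.0579
```

```bash
python3 - <<'E'
from h import *
st()
b=cam('side');save(b,'s1.png',(130,240,270,400),5)
E
```

```text
t 5.35 [0.52   0.043  0.0452] gap 0.0579 F [-2.1 -0.2  6.1]
```

View pics/s1.png

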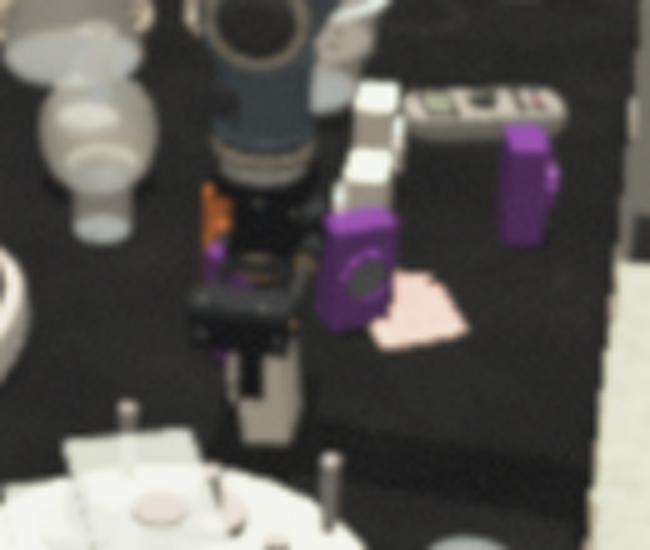

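Call:
{"fn": "jog_arm", "kwargs": {"moves": [{"fingers": 0.076, "x": 0, "y": 0, "z": 0, "rx": 0, "ry": 0, "rz": 0}, {"fingers": 0.076, "x": 0, "y": 0, "z": 0, "rx": 0, "ry": 0, "rz": 0}, {"fingers": 0.076, "x": 0, "y": 0, "z": -0.038, "rx": 0, "ry": 0, "rz": 0}, {"fingers": 0.076, "x": 0, "y": 0, "z": -0.038, "rx": 0, "ry": 0, "rz": 0}, {"fingers": 0, "x": -0.026, "y": -0.002, "z": 0, "rx": 0, "ry": 0, "rz": 0}, {"fingers": 0, "x": -0.026, "y": 0, "z": 0, "rx": 0, "ry": 0, "rz": 0}, {"fingers": 0, "x": 0, "y": 0, "z": 0, "rx": 0, "ry": 0, "rz": 0}, {"fingers": 0, "x": 0, "y": 0, "z": 0, "rx": 0, "ry": 0, "rz": 0}, {"fingers": 0, "x": 0, "y": 0, "z": 0.022, "rx": 0, "ry": 0, "rz": 0}, {"fingers": 0, "x": 0, "y": 0, "z": 0.022, "rx": 0, "ry": 0, "rz": 0}, {"fingers": 0, "x": 0.008, "y": 0, "z": 0, "rx": 0, "ry": 0, "rz": 0}, {"fingers": 0, "x": 0.008, "y": 0, "z": 0, "rx": 0, "ry": 0, "rz": 0}, {"fingers": 0, "x": 0.008, "y": 0, "z": 0, "rx": 0, "ry": 0, "rz": 0}, {"fingers": 0, "x": 0.008, "y": 0, "z": 0, "rx": 0, "ry": 0, "rz": 0}, {"fingers": 0, "x": 0.008, "y": 0, "z": 0, "rx": 0, "ry": 0, "rz": 0}, {"fingers": 0, "x": 0.008, "y": 0, "z": 0, "rx": 0, "ry": 0, "rz": 0}, {"fingers": 0, "x": 0.008, "y": 0, "z": 0, "rx": 0, "ry": 0, "rz": 0}, {"fingers": 0, "x": 0.008, "y": 0, "z": 0, "rx": 0, "ry": 0, "rz": 0}, {"fingers": 0, "x": 0, "y": 0, "z": 0, "rx": 0, "ry": 0, "rz": 0}, {"fingers": 0, "x": 0, "y": 0, "z": -0.03, "rx": 0, "ry": 0, "rz": 0}]}}

```text
time: 7.9
tool_pos: [0.508, 0.0408, 0.1067]
ee_rot: [-0.001, -3.14, 0.0]
wrist_force: [-0.1, -0.1, 0.3]
finger_gap: 0.0007
```

```bash
python3 - <<'E'
from h import *
st(); plan((.525,-.249,.15))
a=cam('top')
for d in arm.spot_point('top','cell_a')[:9]: print(np.round(d['point'],1),round(d['score'],2),w(a,d['point'],.048),w(a,d['point'],.018)[:2])
E
```

```text
t 7.9 [0.508  0.0408 0.1067] gap 0.0007 F [-0.1 -0.1  0.3]
turn first [-0.02 -0.08 -0.04] then shift [ -17.  -289.8  -43.3] mm
[208. 453.] 0.89 [ 0.4854 -0.3962  0.048 ] [ 0.4864 -0.4047]
[214.3 376.3] 0.86 [ 0.4662 -0.1533  0.048 ] [ 0.4668 -0.1569]
[253.  435.6] 0.76 [ 0.3436 -0.3385  0.048 ] [ 0.3417 -0.3459]
[182.3 187. ] 0.66 [0.5712 0.4535 0.048 ] [0.574  0.4625]
[214.1 404.2] 0.62 [ 0.4666 -0.2417  0.048 ] [ 0.4672 -0.2471]
[185.4 347.6] 0.61 [ 0.5588 -0.0629  0.048 ] [ 0.5613 -0.0645]
[179.2 381. ] 0.58 [ 0.5782 -0.1696  0.048 ] [ 0.5811 -0.1734]
[151.7 223.3] 0.25 [0.6698 0.3371 0.048 ] [0.6746 0.3436]
```

Call:
{"fn": "jog_arm", "kwargs": {"moves": [{"fingers": 0, "x": 0, "y": 0, "z": -0.044, "rx": 0, "ry": 0, "rz": 0}, {"fingers": 0, "x": -0.004, "y": -0.048, "z": 0, "rx": 0, "ry": 0, "rz": 0}, {"fingers": 0, "x": -0.004, "y": -0.048, "z": 0, "rx": 0, "ry": 0, "rz": 0}, {"fingers": 0, "x": -0.004, "y": -0.048, "z": 0, "rx": 0, "ry": 0, "rz": 0}, {"fingers": 0, "x": -0.004, "y": -0.048, "z": 0, "rx": 0, "ry": 0, "rz": 0}, {"fingers": 0, "x": -0.004, "y": -0.048, "z": 0, "rx": 0, "ry": 0, "rz": 0}, {"fingers": 0, "x": 0, "y": -0.05, "z": 0, "rx": 0, "ry": 0, "rz": 0}, {"fingers": 0, "x": 0, "y": 0, "z": 0.024, "rx": 0, "ry": 0, "rz": 0}, {"fingers": 0, "x": 0, "y": 0, "z": 0.024, "rx": 0, "ry": 0, "rz": 0}, {"fingers": 0, "x": 0, "y": 0, "z": 0.024, "rx": 0, "ry": 0, "rz": 0}, {"fingers": 0, "x": 0.008, "y": 0, "z": 0, "rx": 0, "ry": 0, "rz": 0}, {"fingers": 0, "x": 0.008, "y": 0, "z": 0, "rx": 0, "ry": 0, "rz": 0}, {"fingers": 0, "x": 0.008, "y": 0, "z": 0, "rx": 0, "ry": 0, "rz": 0}, {"fingers": 0, "x": 0.008, "y": 0, "z": 0, "rx": 0, "ry": 0, "rz": 0}, {"fingers": 0, "x": 0.008, "y": 0, "z": 0, "rx": 0, "ry": 0, "rz": 0}, {"fingers": 0, "x": 0.008, "y": 0, "z": 0, "rx": 0, "ry": 0, "rz": 0}, {"fingers": 0, "x": 0.008, "y": 0, "z": 0, "rx": 0, "ry": 0, "rz": 0}, {"fingers": 0, "x": 0.008, "y": 0, "z": 0, "rx": 0, "ry": 0, "rz": 0}, {"fingers": 0, "x": 0, "y": 0, "z": 0, "rx": 0, "ry": 0, "rz": 0}, {"fingers": 0, "x": 0, "y": 0, "z": -0.06, "rx": 0, "ry": 0, "rz": 0}]}}

```text
time: 10.5
tool_pos: [0.4625, -0.2477, 0.1373]
ee_rot: [0.0, -3.136, -0.004]
wrist_force: [0.5, -0.2, 0.3]
finger_gap: 0.0003
```

```bash
python3 - <<'E'
from h import *
st(); plan((.436,-.399,.15))
a=cam('top'); save(a,'t2.png',(150,290,260,480),3.6)
E
```

```text
t 10.5 [ 0.4625 -0.2477  0.1373] gap 0.0003 F [ 0.5 -0.2  0.3]
turn first [ 0.14 -0.35  0.01] then shift [  26.5 -151.3  -12.7] mm
```

View pics/t2.png

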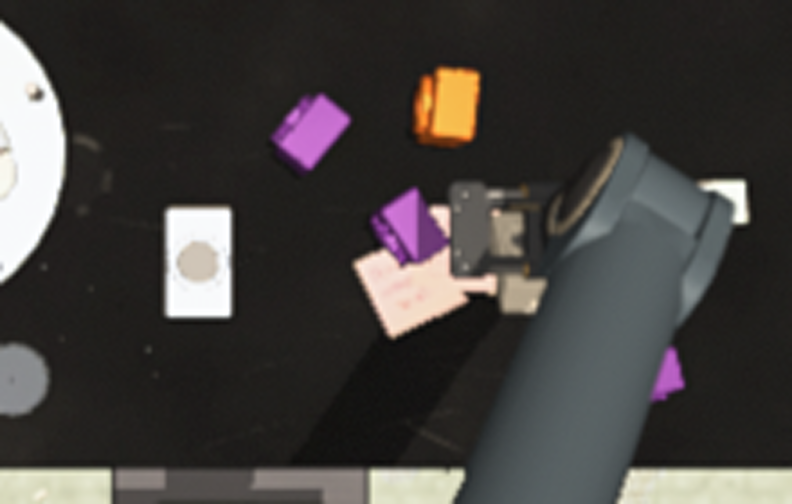

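Call:
{"fn": "jog_arm", "kwargs": {"moves": [{"fingers": 0, "x": 0, "y": 0, "z": -0.014, "rx": 0, "ry": 0, "rz": 0}, {"fingers": 0, "x": 0.007, "y": -0.038, "z": 0, "rx": 0, "ry": 0, "rz": 0}, {"fingers": 0, "x": 0.007, "y": -0.038, "z": 0, "rx": 0, "ry": 0, "rz": 0}, {"fingers": 0, "x": 0.007, "y": -0.038, "z": 0, "rx": 0, "ry": 0, "rz": 0}, {"fingers": 0, "x": 0.006, "y": -0.037, "z": 0, "rx": 0, "ry": 0, "rz": 0}, {"fingers": 0, "x": 0, "y": 0, "z": 0, "rx": 0, "ry": 0, "rz": 0}, {"fingers": 0, "x": 0, "y": 0, "z": 0.024, "rx": 0, "ry": 0, "rz": 0}, {"fingers": 0, "x": 0, "y": 0, "z": 0.024, "rx": 0, "ry": 0, "rz": 0}, {"fingers": 0, "x": 0, "y": 0, "z": 0.024, "rx": 0, "ry": 0, "rz": 0}, {"fingers": 0, "x": -0.008, "y": 0, "z": 0, "rx": 0, "ry": 0, "rz": 0}, {"fingers": 0, "x": -0.008, "y": 0, "z": 0, "rx": 0, "ry": 0, "rz": 0}, {"fingers": 0, "x": -0.008, "y": 0, "z": 0, "rx": 0, "ry": 0, "rz": 0}, {"fingers": 0, "x": -0.008, "y": 0, "z": 0, "rx": 0, "ry": 0, "rz": 0}, {"fingers": 0, "x": -0.008, "y": 0, "z": 0, "rx": 0, "ry": 0, "rz": 0}, {"fingers": 0, "x": -0.008, "y": 0, "z": 0, "rx": 0, "ry": 0, "rz": 0}, {"fingers": 0, "x": -0.008, "y": 0, "z": 0, "rx": 0, "ry": 0, "rz": 0}, {"fingers": 0, "x": -0.008, "y": 0, "z": 0, "rx": 0, "ry": 0, "rz": 0}, {"fingers": 0, "x": -0.004, "y": 0, "z": 0, "rx": 0, "ry": 0, "rz": 0}, {"fingers": 0, "x": 0, "y": 0, "z": 0, "rx": 0, "ry": 0, "rz": 0}, {"fingers": 0, "x": 0, "y": 0, "z": -0.06, "rx": 0, "ry": 0, "rz": 0}]}}

```text
time: 13.05
tool_pos: [0.5045, -0.3974, 0.1378]
ee_rot: [0.001, -3.135, -0.008]
wrist_force: [1.1, -0.4, -0.4]
finger_gap: 0.0007
```

```bash
python3 - <<'E'
from h import *
st()
# carousel pick: bay at 184.7deg
ax=np.array([.536,.306]); p=ax+.08*np.array([np.cos(np.radians(184.7)),np.sin(np.radians(184.7))]); print(p)
plan((*p,.2),4.7)
E
```

```text
t 13.05 [ 0.5045 -0.3974  0.1378] gap 0.0007 F [ 1.1 -0.4 -0.4]
[0.4563 0.2994]
turn first [ 0.3  -0.34 -4.65] then shift [ -9.  698.5 -62.2] mm
```

Call:
{"fn": "jog_arm", "kwargs": {"moves": [{"fingers": 0.03, "x": 0.0078, "y": 0.0425, "z": -0.016, "rx": 0, "ry": 0, "rz": 0}, {"fingers": 0.03, "x": 0.0078, "y": 0.0425, "z": -0.016, "rx": 0, "ry": 0, "rz": 0}, {"fingers": 0.03, "x": 0.0078, "y": 0.0425, "z": -0.016, "rx": 0, "ry": 0, "rz": 0}, {"fingers": 0.03, "x": 0.0078, "y": 0.0425, "z": -0.016, "rx": 0, "ry": 0, "rz": 0}, {"fingers": 0.03, "x": 0.0078, "y": 0.0425, "z": -0.016, "rx": 0, "ry": 0, "rz": 0}, {"fingers": 0.03, "x": 0.0078, "y": 0.0425, "z": -0.016, "rx": 0, "ry": 0, "rz": 0}, {"fingers": 0.03, "x": 0.0078, "y": 0.0425, "z": -0.016, "rx": 0, "ry": 0, "rz": 0}, {"fingers": 0.03, "x": 0, "y": 0, "z": 0, "rx": 0, "ry": 0, "rz": 0}]}}

```text
time: 14.05
tool_pos: [0.4518, -0.0993, 0.2539]
ee_rot: [-0.009, 3.138, 0.002]
wrist_force: [0.3, -1.1, 0.6]
finger_gap: 0.0302
```

```bash
cat >> h.py <<'E'
def whites(c,lo=140):
    """white lying-cell blobs in top view: world centre at z=.036 top face via min-area rect"""
    im=c['img'].astype(int); m=((im.min(2)>lo)&(im.max(2)-im.min(2)<45)).astype(np.uint8)
    m=cv2.morphologyEx(m,cv2.MORPH_CLOSE,np.ones((9,9),np.uint8))
    n,l,s,_=cv2.connectedComponentsWithStats(m)
    for i in range(1,n):
        if 150<s[i,4]<1500 and s[i,0]>280 and s[i,0]<480 and 165<s[i,1]<275:
            pts=np.argwhere(l==i)
            W=np.array([w(c,p,.036)[:2] for p in pts],np.float32)
            r=cv2.minAreaRect(W); print('px',pts.mean(0).round(1),'n',s[i,4],'rect c',np.round(r[0],4),'size',np.round(r[1],3),'ang',round(r[2],1),'mean',W.mean(0).round(4))
E
python3 - <<'E'
from h import *
st(); a=cam('top'); save(a,'t3.png',(130,280,180,490),2.55)
whites(a)
b=cam('side')
A={n:[d for d in arm.spot_point(n,'cell_a') if d['score']>.25] for n in('top','side')}
for n,c in(('top',a),('side',b)):
    for d in A[n]: print(n,np.round(d['point'],1),round(d['score'],2),w(c,d['point'],.018)[:2])
    for d in arm.spot_point(n,'cover_0'):print(n,'cov',np.round(d['point'],1),round(d['score'],2),w(c,d['point'],.07)[:2])
E
```

```text
t 14.05 [ 0.4518 -0.0993  0.2539] gap 0.0302 F [ 0.3 -1.1  0.6]
px [186.  450.1] n 562 rect c [ 0.5564 -0.3917] size [0.097 0.059] ang 3.2 mean [ 0.5563 -0.3918]
px [222.5 314.5] n 539 rect c [0.4409 0.0435] size [0.055 0.093] ang 89.8 mean [0.4408 0.0435]
px [235.1 408.4] n 358 rect c [ 0.4098 -0.2455] size [0.064 0.096] ang 89.9 mean [ 0.3998 -0.2562]
top [233.1 406.1] 0.84 [ 0.4058 -0.2523]
top [251.6 436.9] 0.84 [ 0.3461 -0.3501]
top [187.2 347.6] 0.81 [ 0.5554 -0.0645]
top [180.9 385.6] 0.74 [ 0.5755 -0.1883]
top [185.2 448.5] 0.72 [ 0.5605 -0.3918]
top [221.7 315.7] 0.56 [0.4434 0.0399]
top cov [200.4 258.3] 0.61 [0.5108 0.22  ]
top cov [172.4 241.4] 0.4 [0.5999 0.2741]
side [191.7 317.4] 0.83 [ 0.5597 -0.1011]
side [181.9 343.5] 0.67 [ 0.4638 -0.2118]
side [181.8 356.6] 0.58 [ 0.4075 -0.2254]
side [213.4 340.4] 0.58 [0.4398 0.0482]
side [163.2 374.6] 0.57 [ 0.3447 -0.4308]
side [178.2 317.9] 0.56 [ 0.5802 -0.2213]
side cov [228.6 313. ] 0.6 [0.5097 0.2495]
side cov [245.3 278.7] 0.59 [0.6014 0.3694]
side cov [251.6 310.9] 0.48 [0.4905 0.381 ]
side cov [237.  325.3] 0.44 [0.4588 0.2905]
```

View pics/t3.png

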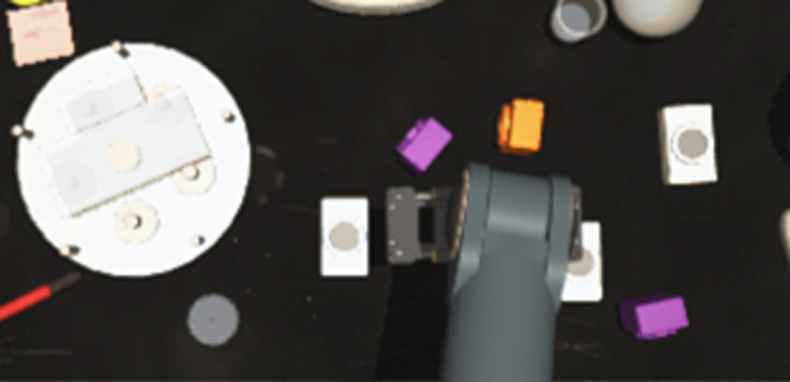

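The view shows all three white cells lying well up: crop (344,237), (578,262) and (690,143). The bystanders are in place. Next I refine the carousel and well geometry.

```bash
cat >> h.py <<'E'
from scipy.optimize import least_squares
def platter(c):
    im=c['img'].astype(int); m=((im.min(2)>150)&(im.max(2)-im.min(2)<40)).astype(np.uint8); m[:, 290:]=0;m[:,:170]=0
    m=cv2.morphologyEx(m,cv2.MORPH_OPEN,np.ones((3,3),np.uint8))
    n,l,s,_=cv2.connectedComponentsWithStats(m); i=1+np.argmax(s[1:,4])
    h=max(cv2.findContours((l==i).astype(np.uint8),0,1)[0],key=len)[:,0]
    W=np.array([w(c,(p[1],p[0]),.035)[:2] for p in h])
    r=least_squares(lambda q:np.hypot(*(W-q[:2]).T)-q[2],[.536,.306,.148],loss='soft_l1',f_scale=.002).x
    print('platter',r); return r[:2]
def bayang(c):
    P=[w(c,d['point'],.095)[:2] for d in arm.spot_point(c['n'],'pin_0') if d['score']>.3]; return np.array(P)
E
python3 - <<'E'
from h import *
a=cam('top'); a['n']='top'; ax=platter(a); P=bayang(a)
d=P-ax; an=np.degrees(np.arctan2(d[:,1],d[:,0]))%360; print(np.c_[P,an,an%72,np.hypot(*d.T)])
m=np.median(an%72); th=np.radians(m+36+144); print('bay', ax+.08*np.array([np.cos(th),np.sin(th)]),m+180)
for d in arm.look_for('top','cover_0'):print('cov',np.round(d['point'],1),round(d['score'],2),w(a,d['point'],.048)[:2])
I=a['img'][140:275]; 
# dark well floor centroids inside cells
for n,(x,y) in dict(c1=(.441,.0435),c2=(.409,-.249),c3=(.556,-.392)).items():
    g=a['img'].astype(float).mean(2); r,q=px(a,(x,y,.036)); r,q=int(round(r)),int(round(q))
    s=g[r-9:r+10,q-9:q+10]; yy,xx=np.mgrid[r-9:r+10,q-9:q+10]; k=(s<np.percentile(s,95)-40)&(np.hypot(yy-r,xx-q)<8.5)
    p=(yy[k].mean(),xx[k].mean()); print(n,p,k.sum(),w(a,p,.036)[:2],w(a,p,.044)[:2])
E
```

```text
platter [0.0699 0.3171 0.208 ]
[[  0.4323   0.2282 346.2117  58.2117   0.3732]
 [  0.5598   0.4435  14.4618  14.4618   0.5059]
 [  0.4173   0.3773   9.8298   9.8298   0.3526]
 [  0.6617   0.3171 359.9934  71.9934   0.5918]
 [  0.5963   0.1869 346.1076  58.1076   0.5423]]
bay [0.0276 0.2492] 238.10759457763288
cov [216.9 232.7] 0.72 [0.4594 0.3049]
cov [201.9 259.4] 0.52 [0.5071 0.2195]
cov [166.7 242.2] 0.49 [0.6208 0.2755]
c1 (np.float64(222.30693069306932), np.float64(314.61386138613864)) 101 [0.4414 0.0431] [0.4414 0.043 ]
c2 (np.float64(231.30459770114942), np.float64(404.7758620689655)) 174 [ 0.4119 -0.2448] [ 0.412  -0.2434]
c3 (np.float64(186.02586206896552), np.float64(450.9310344827586)) 116 [ 0.5563 -0.3945] [ 0.5557 -0.3923]
```

```bash
sed -i 's/m\[:,:170\]=0/m[:,:170]=0;m[245:]=0;m[:140]=0/' h.py; python3 - <<'E'
from h import *
a=cam('top'); a['n']='top'; ax=platter(a); P=bayang(a)
d=P-ax; an=np.degrees(np.arctan2(d[:,1],d[:,0]))%360; print(np.c_[P,an,an%72,np.hypot(*d.T)])
m=np.median(an%72); th=np.radians(m+36+144); b=ax+.08*np.array([np.cos(th),np.sin(th)]); print('bay',b ,m+180)
plan((*b,.15),m)
E
```

```text
platter [0.5404 0.3105 0.1461]
[[  0.5879   0.1819 290.2429   2.2429   0.1371]
 [  0.567    0.4445  78.7991   6.7991   0.1366]
 [  0.4286   0.222  218.3768   2.3768   0.1427]
 [  0.4284   0.3793 148.4516   4.4516   0.1314]
 [  0.6632   0.3193   4.0638   4.0638   0.1231]]
bay [0.4606 0.3049] 184.0638305731928
turn first [-0.   -0.03 -4.14] then shift [-38.7 406.1 102.3] mm
```

Call:
{"fn": "jog_arm", "kwargs": {"moves": [{"fingers": 0.042, "x": 0, "y": 0, "z": 0, "rx": 0, "ry": 0, "rz": -4.1}, {"fingers": 0.042, "x": -0.0038, "y": 0.0404, "z": 0.005, "rx": 0, "ry": 0, "rz": 0}, {"fingers": 0.042, "x": -0.0038, "y": 0.0404, "z": 0.005, "rx": 0, "ry": 0, "rz": 0}, {"fingers": 0.042, "x": -0.0038, "y": 0.0404, "z": 0.005, "rx": 0, "ry": 0, "rz": 0}, {"fingers": 0.042, "x": -0.0038, "y": 0.0404, "z": 0.005, "rx": 0, "ry": 0, "rz": 0}, {"fingers": 0.042, "x": -0.0038, "y": 0.0404, "z": 0.005, "rx": 0, "ry": 0, "rz": 0}, {"fingers": 0.042, "x": -0.0038, "y": 0.0404, "z": 0.005, "rx": 0, "ry": 0, "rz": 0}, {"fingers": 0.042, "x": -0.0038, "y": 0.0404, "z": 0.005, "rx": 0, "ry": 0, "rz": 0}, {"fingers": 0.042, "x": -0.0038, "y": 0.0404, "z": 0.005, "rx": 0, "ry": 0, "rz": 0}, {"fingers": 0.042, "x": -0.0038, "y": 0.0404, "z": 0.005, "rx": 0, "ry": 0, "rz": 0}, {"fingers": 0.042, "x": -0.0038, "y": 0.0404, "z": 0.005, "rx": 0, "ry": 0, "rz": 0}, {"fingers": 0.042, "x": 0, "y": 0, "z": 0, "rx": 0, "ry": 0, "rz": 0}]}}

```text
time: 16.1
tool_pos: [0.459, 0.3067, 0.2017]
ee_rot: [0.12, -3.138, -0.001]
wrist_force: [0.5, -0.8, 0.8]
finger_gap: 0.0421
```

```bash
python3 - <<'E'
from h import *
st(); plan((.4595,.303,.053),4.1)
E
```

```text
t 16.1 [0.459  0.3067 0.2017] gap 0.0421 F [ 0.5 -0.8  0.8]
turn first [ 0.06 -0.07  0.29] then shift [ -0.2  -3.7 148.7] mm
```

Call:
{"fn": "jog_arm", "kwargs": {"moves": [{"fingers": 0.042, "x": 0, "y": -0.0035, "z": 0.025, "rx": 0, "ry": 0, "rz": 0}, {"fingers": 0.042, "x": 0, "y": 0, "z": 0.025, "rx": 0, "ry": 0, "rz": 0}, {"fingers": 0.042, "x": 0, "y": 0, "z": 0.025, "rx": 0, "ry": 0, "rz": 0}, {"fingers": 0.042, "x": 0, "y": 0, "z": 0.025, "rx": 0, "ry": 0, "rz": 0}, {"fingers": 0.042, "x": 0, "y": 0, "z": 0.025, "rx": 0, "ry": 0, "rz": 0}, {"fingers": 0.042, "x": 0, "y": 0, "z": 0.023, "rx": 0, "ry": 0, "rz": 0}, {"fingers": 0.01, "x": 0, "y": 0, "z": 0, "rx": 0, "ry": 0, "rz": 0}, {"fingers": 0.01, "x": 0, "y": 0, "z": 0, "rx": 0, "ry": 0, "rz": 0}, {"fingers": 0.01, "x": 0, "y": 0, "z": 0, "rx": 0, "ry": 0, "rz": 0}, {"fingers": 0.01, "x": 0, "y": 0, "z": 0, "rx": 0, "ry": 0, "rz": 0}]}}

```text
time: 17.35
tool_pos: [0.4611, 0.3006, 0.0557]
ee_rot: [-0.112, 3.137, 0.003]
wrist_force: [0.4, 0.6, 3.6]
finger_gap: 0.0173
```

```bash
python3 - <<'E'
from h import *
st()
E
```

```text
t 17.35 [0.4611 0.3006 0.0557] gap 0.0173 F [0.4 0.6 3.6]
```

Call:
{"fn": "jog_arm", "kwargs": {"moves": [{"fingers": 0.01, "x": 0, "y": 0, "z": -0.01, "rx": 0, "ry": 0, "rz": 0}, {"fingers": 0.01, "x": 0, "y": 0, "z": -0.02, "rx": 0, "ry": 0, "rz": 0}, {"fingers": 0.01, "x": 0, "y": 0, "z": -0.03, "rx": 0, "ry": 0, "rz": 0}, {"fingers": 0.01, "x": 0, "y": 0, "z": -0.03, "rx": 0, "ry": 0, "rz": 0}, {"fingers": 0.01, "x": 0, "y": 0, "z": -0.03, "rx": 0, "ry": 0, "rz": 0}, {"fingers": 0.01, "x": 0, "y": 0, "z": 0, "rx": 0, "ry": 0, "rz": 0}]}}

```text
time: 18.1
tool_pos: [0.4616, 0.3001, 0.1772]
ee_rot: [-0.111, 3.135, 0.004]
wrist_force: [-0.1, -0.0, -1.3]
finger_gap: 0.0166
```

```bash
python3 - <<'E'
from h import *
st()
a=cam('top');b=cam('side')
for n,c in (('top',a),('side',b)):
    print(n,'tcp px',px(c,arm.sense()['tool_pos']))
    for d in arm.spot_point(n,'cover_0'): print(np.round(d['point'],1),round(d['score'],2))
r,q=map(int,px(b,arm.sense()['tool_pos'])); r0=max(r-50,0)
save(b,'s2.png',(r0,r0+100,q-50,q+50),6)
whites(a); plan((.4405,.0435,.12),0)
E
```

```text
t 18.1 [0.4616 0.3001 0.1772] gap 0.0166 F [-0.1 -0.  -1.3]
top tcp px [216.1538 226.2524]
[170.4 241.1] 0.54
[198.4 252.7] 0.53
side tcp px [212.5044 325.4799]
[224.4 310.4] 0.6
[250.9 307.2] 0.49
[246.1 281.8] 0.45
px [186.  450.1] n 562 rect c [ 0.5564 -0.3917] size [0.097 0.059] ang 3.2 mean [ 0.5563 -0.3918]
px [227.5 392.3] n 1228 rect c [ 0.4265 -0.1918] size [0.18  0.123] ang 84.6 mean [ 0.4242 -0.2051]
px [222.5 314.5] n 539 rect c [0.4409 0.0435] size [0.055 0.093] ang 89.8 mean [0.4408 0.0435]
turn first [-0.09 -0.13  4.06] then shift [  18.9 -255.3   53.2] mm
```

View pics/s2.png

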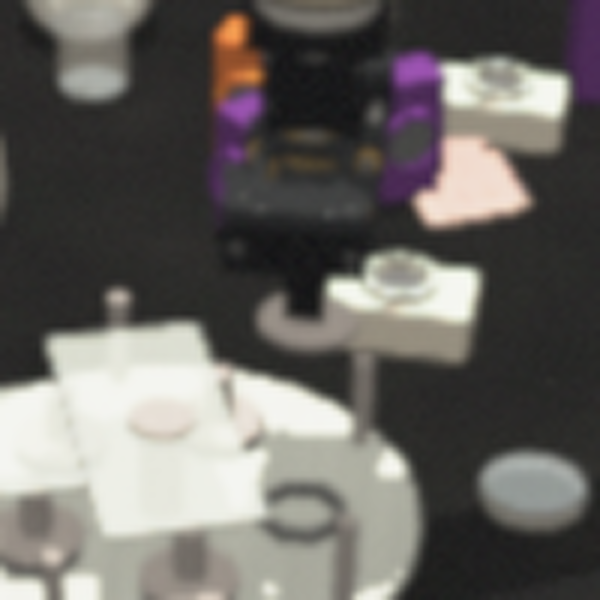

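Call:
{"fn": "jog_arm", "kwargs": {"moves": [{"fingers": 0.01, "x": 0, "y": 0, "z": 0, "rx": 0, "ry": 0, "rz": 4.1}, {"fingers": 0.01, "x": 0.003, "y": -0.032, "z": 0, "rx": 0, "ry": 0, "rz": 0}, {"fingers": 0.01, "x": 0.003, "y": -0.032, "z": 0, "rx": 0, "ry": 0, "rz": 0}, {"fingers": 0.01, "x": 0.003, "y": -0.032, "z": 0, "rx": 0, "ry": 0, "rz": 0}, {"fingers": 0.01, "x": 0.003, "y": -0.032, "z": 0, "rx": 0, "ry": 0, "rz": 0}, {"fingers": 0.01, "x": 0.003, "y": -0.032, "z": 0.01, "rx": 0, "ry": 0, "rz": 0}, {"fingers": 0.01, "x": 0.002, "y": -0.032, "z": 0.02, "rx": 0, "ry": 0, "rz": 0}, {"fingers": 0.01, "x": 0.001, "y": -0.032, "z": 0.02, "rx": 0, "ry": 0, "rz": 0}, {"fingers": 0.01, "x": 0, "y": -0.031, "z": 0.02, "rx": 0, "ry": 0, "rz": 0}, {"fingers": 0.01, "x": 0, "y": 0, "z": 0.01, "rx": 0, "ry": 0, "rz": 0}, {"fingers": 0.01, "x": 0, "y": 0, "z": 0, "rx": 0, "ry": 0, "rz": 0}, {"fingers": 0.01, "x": 0, "y": 0, "z": 0, "rx": 0, "ry": 0, "rz": 0}]}}

```text
time: 19.8
tool_pos: [0.4425, 0.0458, 0.0947]
ee_rot: [-0.002, 3.141, 0.001]
wrist_force: [-0.2, 0.4, -1.8]
finger_gap: 0.0177
```

```bash
python3 - <<'E'
from h import *
a=cam('top'); st(); plan((.441,.043,.0567),0)
b=cam('side'); st(); c=arm.sense()
save(b,'s3.png',(175,245,300,380),8)
E
```

```text
t 19.85 [0.4426 0.0458 0.0949] gap 0.0176 F [ 0.9 -0.1 -1.1]
turn first [0.03 0.05 0.08] then shift [ 1.6 -2.8 38.2] mm
t 19.9 [0.4427 0.0456 0.095 ] gap 0.0176 F [ 0.5 -0.6 -1.3]
```

View pics/s3.png

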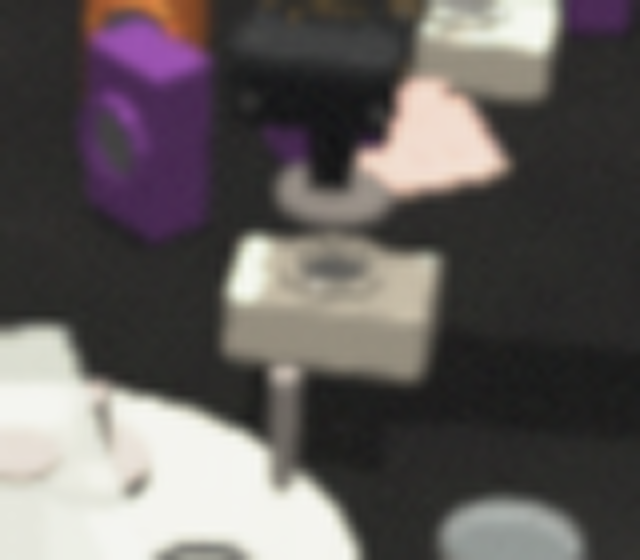

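Call:
{"fn": "jog_arm", "kwargs": {"moves": [{"fingers": 0.01, "x": 0.0015, "y": -0.0026, "z": 0.006, "rx": 0, "ry": 0, "rz": 0}, {"fingers": 0.01, "x": 0, "y": 0, "z": 0.008, "rx": 0, "ry": 0, "rz": 0}, {"fingers": 0.01, "x": 0, "y": 0, "z": 0.008, "rx": 0, "ry": 0, "rz": 0}, {"fingers": 0.01, "x": 0, "y": 0, "z": 0.004, "rx": 0, "ry": 0, "rz": 0}, {"fingers": 0.01, "x": 0, "y": 0, "z": 0.004, "rx": 0, "ry": 0, "rz": 0}, {"fingers": 0.01, "x": 0, "y": 0, "z": 0.004, "rx": 0, "ry": 0, "rz": 0}, {"fingers": 0.01, "x": 0, "y": 0, "z": 0.003, "rx": 0, "ry": 0, "rz": 0}, {"fingers": 0.01, "x": 0, "y": 0, "z": 0.002, "rx": 0, "ry": 0, "rz": 0}, {"fingers": 0.01, "x": 0, "y": 0, "z": 0, "rx": 0, "ry": 0, "rz": 0}, {"fingers": 0.01, "x": 0, "y": 0, "z": 0, "rx": 0, "ry": 0, "rz": 0}]}}

```text
time: 21.15
tool_pos: [0.4407, 0.0421, 0.0567]
ee_rot: [-0.001, -3.141, -0.001]
wrist_force: [-3.6, -0.9, 13.7]
finger_gap: 0.0175
```

Call:
{"fn": "jog_arm", "kwargs": {"moves": [{"fingers": 0.04, "x": 0, "y": 0, "z": -0.001, "rx": 0, "ry": 0, "rz": 0}, {"fingers": 0.04, "x": 0, "y": 0, "z": 0, "rx": 0, "ry": 0, "rz": 0}, {"fingers": 0.04, "x": 0, "y": 0, "z": 0, "rx": 0, "ry": 0, "rz": 0}, {"fingers": 0.04, "x": 0, "y": 0, "z": -0.03, "rx": 0, "ry": 0, "rz": 0}, {"fingers": 0.04, "x": 0, "y": 0, "z": -0.03, "rx": 0, "ry": 0, "rz": 0}, {"fingers": 0.04, "x": 0, "y": 0, "z": -0.03, "rx": 0, "ry": 0, "rz": 0}, {"fingers": 0.02, "x": -0.01, "y": 0.03, "z": -0.01, "rx": 0, "ry": 0, "rz": 0}, {"fingers": 0.02, "x": -0.01, "y": 0.03, "z": 0, "rx": 0, "ry": 0, "rz": 0}, {"fingers": 0.02, "x": -0.01, "y": 0.03, "z": 0, "rx": 0, "ry": 0, "rz": 0}]}}

```text
time: 22.28
tool_pos: [0.471, 0.1329, 0.1566]
ee_rot: [0.001, 3.141, 0.0]
wrist_force: [0.7, -0.2, -0.4]
finger_gap: 0.0223
```

```bash
python3 - <<'E'
from h import *
st(); a=cam('top');b=cam('side')
o=np.zeros((480,800,3),np.uint8)
A=cv2.resize(b['img'][170:240,300:370],(400,400),interpolation=cv2.INTER_CUBIC);B=cv2.resize(a['img'][135:255,175:295],(400,400),interpolation=cv2.INTER_CUBIC)
cv2.imwrite('pics/s4.png',np.hstack([A,B])[:,:,::-1])
C=arm.spot_point('side','cover_0')
for d in C: print('side',np.round(d['point'],1),round(d['score'],2),w(b,d['point'],.071)[:2])
print('expected',px(b,(.4407,.043,.071)))
for d in arm.spot_point('top','pin_0'): print(np.round(d['point'],1),w(a,d['point'],.095))
E
```

```text
t 22.27 [0.471  0.1329 0.1566] gap 0.0223 F [ 0.7 -0.2 -0.4]
side [243.9 280.2] 0.64 [0.5981 0.3622]
side [226. 311.] 0.6 [0.5195 0.2364]
side [252.  306.6] 0.53 [0.5035 0.3873]
side [200.4 344.1] 0.44 [0.4295 0.0355]
expected [201.0482 340.959 ]
[174.8 268.8] [0.5891 0.1841 0.095 ]
[226.6 256.3] [0.4286 0.2223 0.095 ]
[153.  223.1] [0.6583 0.3274 0.095 ]
[229.8 207.8] [0.4191 0.3727 0.095 ]
[182.8 185.6] [0.5654 0.4439 0.095 ]
```

View pics/s4.png

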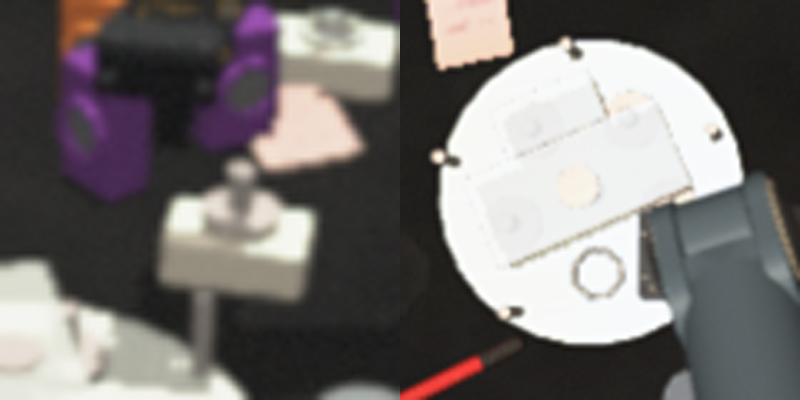

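Call:
{"fn": "jog_arm", "kwargs": {"moves": [{"fingers": 0.036, "x": 0, "y": 0, "z": 0, "rx": 0, "ry": 0, "rz": -10}, {"fingers": 0.036, "x": 0, "y": 0, "z": 0, "rx": 0, "ry": 0, "rz": -10}, {"fingers": 0.036, "x": 0, "y": 0, "z": 0, "rx": 0, "ry": 0, "rz": -10}, {"fingers": 0.036, "x": 0, "y": 0, "z": 0, "rx": 0, "ry": 0, "rz": -10}, {"fingers": 0.036, "x": -0.01, "y": 0.03, "z": 0, "rx": 0, "ry": 0, "rz": 0}, {"fingers": 0.036, "x": -0.01, "y": 0.03, "z": 0, "rx": 0, "ry": 0, "rz": 0}, {"fingers": 0.036, "x": -0.01, "y": 0.031, "z": 0, "rx": 0, "ry": 0, "rz": 0}, {"fingers": 0.036, "x": 0, "y": 0, "z": 0.02, "rx": 0, "ry": 0, "rz": 0}, {"fingers": 0.036, "x": 0, "y": 0, "z": 0.02, "rx": 0, "ry": 0, "rz": 0}, {"fingers": 0.036, "x": 0, "y": 0, "z": 0, "rx": 0, "ry": 0, "rz": 0}]}}

```text
time: 23.72
tool_pos: [0.4341, 0.219, 0.1153]
ee_rot: [1.07, -2.95, 0.002]
wrist_force: [-1.1, -0.2, 1.1]
finger_gap: 0.0359
```

```bash
python3 - <<'E'
from h import *
b=cam('side'); st(); plan((.436,.222,.055),40)
print('tcp px',px(b,arm.sense()['tool_pos']),'pin exp',px(b,(.436,.222,.095)))
for d in arm.spot_point('side','pin_0'): print(np.round(d['point'],1),w(b,d['point'],.095))
E
```

```text
t 23.77 [0.435  0.2197 0.1162] gap 0.0362 F [-0.8  0.5 -0.1]
turn first [-0.01 -0.1  -0.12] then shift [-2.3  1.1 61.2] mm
tcp px [215.4115 335.8992] pin exp [220.851  335.2833]
[207.4 291.9] [0.605 0.167 0.095]
[229.5 265.6] [0.6582 0.3247 0.095 ]
[221.3 337.5] [0.428  0.2232 0.095 ]
[248.1 331.7] [0.4228 0.3816 0.095 ]
[256.5 282.9] [0.5642 0.4561 0.095 ]
```

Call:
{"fn": "jog_arm", "kwargs": {"moves": [{"fingers": 0.036, "x": 0.001, "y": 0.002, "z": 0.02, "rx": 0, "ry": 0, "rz": 0}, {"fingers": 0.036, "x": 0, "y": 0, "z": 0.02, "rx": 0, "ry": 0, "rz": 0}, {"fingers": 0.036, "x": 0, "y": 0, "z": 0.02, "rx": 0, "ry": 0, "rz": 0}, {"fingers": 0.022, "x": 0, "y": 0, "z": 0, "rx": 0, "ry": 0, "rz": 0}, {"fingers": 0.022, "x": -0.0006, "y": 0.0122, "z": 0, "rx": 0, "ry": 0, "rz": 5.2}, {"fingers": 0.022, "x": -0.0006, "y": 0.0122, "z": 0, "rx": 0, "ry": 0, "rz": 5.2}, {"fingers": 0.022, "x": -0.0006, "y": 0.0122, "z": 0, "rx": 0, "ry": 0, "rz": 5.2}, {"fingers": 0.022, "x": -0.0006, "y": 0.0122, "z": 0, "rx": 0, "ry": 0, "rz": 5.2}, {"fingers": 0.022, "x": -0.0006, "y": 0.0122, "z": 0, "rx": 0, "ry": 0, "rz": 5.2}, {"fingers": 0.022, "x": -0.0006, "y": 0.0122, "z": 0, "rx": 0, "ry": 0, "rz": 5.2}, {"fingers": 0.022, "x": -0.0006, "y": 0.0122, "z": 0, "rx": 0, "ry": 0, "rz": 5.2}, {"fingers": 0.022, "x": -0.0006, "y": 0.0122, "z": 0, "rx": 0, "ry": 0, "rz": 5.2}, {"fingers": 0.022, "x": -0.0006, "y": 0.0122, "z": 0, "rx": 0, "ry": 0, "rz": 5.2}, {"fingers": 0.022, "x": -0.0006, "y": 0.0122, "z": 0, "rx": 0, "ry": 0, "rz": 5.2}, {"fingers": 0.022, "x": 0, "y": 0, "z": 0, "rx": 0, "ry": 0, "rz": 0}, {"fingers": 0.022, "x": 0, "y": 0, "z": 0, "rx": 0, "ry": 0, "rz": 0}]}}

```text
time: 25.82
tool_pos: [0.4055, 0.3364, 0.0573]
ee_rot: [0.328, 3.124, 0.002]
wrist_force: [0.0, -0.2, 0.1]
finger_gap: 0.0222
```

Call:
{"fn": "jog_arm", "kwargs": {"moves": [{"fingers": 0.036, "x": 0, "y": 0, "z": 0, "rx": 0, "ry": 0, "rz": 0}, {"fingers": 0.036, "x": 0, "y": 0, "z": -0.055, "rx": 0, "ry": 0, "rz": 0}, {"fingers": 0.042, "x": 0, "y": 0, "z": -0.055, "rx": 0, "ry": 0, "rz": 0}, {"fingers": 0.042, "x": -0.011, "y": -0.035, "z": 0, "rx": 0, "ry": 0, "rz": 0}, {"fingers": 0.042, "x": -0.011, "y": -0.035, "z": 0, "rx": 0, "ry": 0, "rz": 0}, {"fingers": 0.042, "x": -0.011, "y": -0.035, "z": 0, "rx": 0, "ry": 0, "rz": 0}, {"fingers": 0.042, "x": -0.011, "y": -0.035, "z": 0, "rx": 0, "ry": 0, "rz": 0}, {"fingers": 0.042, "x": -0.011, "y": -0.035, "z": 0, "rx": 0, "ry": 0, "rz": 0}, {"fingers": 0.042, "x": -0.011, "y": -0.035, "z": 0, "rx": 0, "ry": 0, "rz": 0}, {"fingers": 0.042, "x": -0.011, "y": -0.035, "z": 0, "rx": 0, "ry": 0, "rz": 0}, {"fingers": 0.042, "x": 0, "y": 0, "z": 0, "rx": 0, "ry": 0, "rz": 0}]}}

```text
time: 27.2
tool_pos: [0.4293, 0.0778, 0.1667]
ee_rot: [0.338, 3.123, -0.0]
wrist_force: [-0.0, -0.3, 0.0]
finger_gap: 0.0416
```

```bash
cat >> h.py <<'E'
def carousel(c):
    c['n']='top'; ax=platter(c); P=bayang(c); d=P-ax; an=np.degrees(np.arctan2(d[:,1],d[:,0]))%360
    ph=np.degrees(np.angle(np.exp(1j*np.radians(an*5)).mean()))/5
    b=[(ph+36+72*k)%360 for k in range(5)]; b=min(b,key=lambda t:abs(t-203.5)); th=np.radians(b)
    p=ax+.08*np.array([np.cos(th),np.sin(th)]); print('pins',an.round(1),'bay ang',round(b,1),'pos',p); return p,b
E
python3 - <<'E'
from h import *
a=cam('top'); st(); p,b=carousel(a)
for d in arm.look_for('top','cover_0'): print('look',np.round(d['point'],1),round(d['score'],2),w(a,d['point'],.05)[:2])
for d in arm.spot_point('top','cover_0'): print('spot',np.round(d['point'],1),round(d['score'],2),w(a,d['point'],.07)[:2])
save(a,'t5.png',(135,255,175,330),4)
plan((*p,.16),b-180); whites(a)
E
```

```text
t 27.25 [0.4293 0.0797 0.1667] gap 0.0418 F [0.3 0.7 0.5]
platter [0.5409 0.311  0.1459]
pins [166.8  99.2  24.9 240.7 314.8] bay ang 205.3 pos [0.4686 0.2768]
look [164.3 237.3] 0.54 [0.6284 0.291 ]
look [214.5 243.7] 0.47 [0.467  0.2693]
spot [217.8 242.2] 0.62 [0.4562 0.2706]
spot [180.  209.8] 0.4 [0.5762 0.3744]
spot [188.9 254.9] 0.39 [0.5473 0.2309]
spot [166.  231.2] 0.39 [0.6205 0.3067]
turn first [  0.03   0.   -37.22] then shift [-118.8  159.6    6.6] mm
px [186.  450.1] n 562 rect c [ 0.5564 -0.3917] size [0.097 0.059] ang 3.2 mean [ 0.5563 -0.3918]
px [227.5 392.3] n 1224 rect c [ 0.4265 -0.1918] size [0.18  0.123] ang 84.6 mean [ 0.4242 -0.2053]
```

View pics/t5.png

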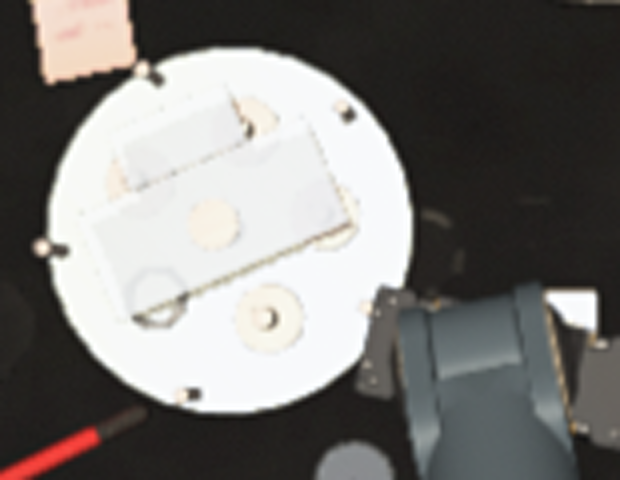

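Call:
{"fn": "jog_arm", "kwargs": {"moves": [{"fingers": 0.044, "x": 0, "y": 0, "z": 0, "rx": 0, "ry": 0, "rz": -9}, {"fingers": 0.044, "x": 0, "y": 0, "z": 0, "rx": 0, "ry": 0, "rz": -9}, {"fingers": 0.044, "x": 0, "y": 0, "z": 0, "rx": 0, "ry": 0, "rz": -9}, {"fingers": 0.044, "x": 0, "y": 0, "z": 0, "rx": 0, "ry": 0, "rz": -9}, {"fingers": 0.044, "x": -0.0284, "y": 0.04, "z": 0, "rx": 0, "ry": 0, "rz": 0}, {"fingers": 0.044, "x": -0.0284, "y": 0.04, "z": 0, "rx": 0, "ry": 0, "rz": 0}, {"fingers": 0.044, "x": -0.0284, "y": 0.04, "z": 0, "rx": 0, "ry": 0, "rz": 0}, {"fingers": 0.044, "x": -0.0284, "y": 0.04, "z": 0, "rx": 0, "ry": 0, "rz": 0}, {"fingers": 0.044, "x": 0, "y": 0, "z": 0, "rx": 0, "ry": 0, "rz": 0}, {"fingers": 0.044, "x": 0, "y": 0, "z": 0.02, "rx": 0, "ry": 0, "rz": 0}, {"fingers": 0.044, "x": 0, "y": 0, "z": 0.02, "rx": 0, "ry": 0, "rz": 0}]}}

```text
time: 28.78
tool_pos: [0.4677, 0.2733, 0.126]
ee_rot: [0.654, -3.073, 0.0]
wrist_force: [0.0, -0.0, -0.5]
finger_gap: 0.0443
```

```bash
python3 - <<'E'
from h import *
b=cam('side'); st(); plan((.468,.272,.053),24)
for d in arm.spot_point('side','cover_0'): print('spot',np.round(d['point'],1),round(d['score'],2),w(b,d['point'],.07)[:2])
E
```

```text
t 28.82 [0.466  0.2722 0.1234] gap 0.0439 F [-0.2 -0.6 -1.6]
turn first [-0.07 -0.3   0.03] then shift [-1.7 -1.  70.4] mm
spot [250.7 289.2] 0.6 [0.5605 0.3909]
spot [237.3 325.2] 0.48 [0.4589 0.2923]
```

```bash
python3 - <<'E'
from h import *
b=cam('side'); a=cam('top')
print(w(a,(214.5,240.75),.08), w(a,(214.5,242),.048), 'first:',w(a,(216.5,233.2),.048))
print('side px exp',px(b,(.468,.272,.07)),px(b,(.461,.3006,.07)))
save(b,'s6.png',(190,270,270,370),7)
E
```

```text
[0.4664 0.2734 0.08  ] [0.467  0.2751 0.048 ] first: [0.4607 0.3033 0.048 ]
side px exp [233.6418 323.6022] [238.6186 324.1591]
```

View pics/s6.png

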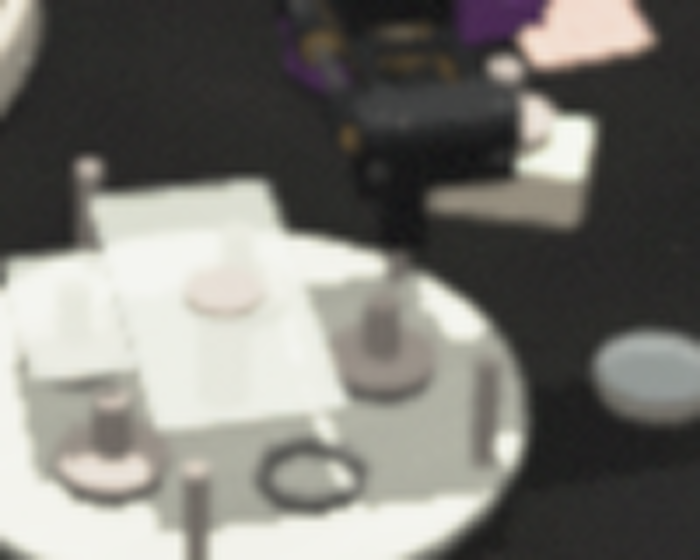

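The cover's knob is at crop (381,310), which is raw (234,324.4). That matches the planned grasp at (0.467,0.272) to about 2 mm. The cover on cell 1 is still in place.

Call:
{"fn": "jog_arm", "kwargs": {"moves": [{"fingers": 0.044, "x": -0.001, "y": -0.001, "z": 0.018, "rx": 0, "ry": 0, "rz": 0}, {"fingers": 0.044, "x": 0, "y": 0, "z": 0.018, "rx": 0, "ry": 0, "rz": 0}, {"fingers": 0.044, "x": 0, "y": 0, "z": 0.018, "rx": 0, "ry": 0, "rz": 0}, {"fingers": 0.044, "x": 0, "y": 0, "z": 0.017, "rx": 0, "ry": 0, "rz": 0}, {"fingers": 0.01, "x": 0, "y": 0, "z": 0, "rx": 0, "ry": 0, "rz": 0}, {"fingers": 0.01, "x": 0, "y": 0, "z": 0, "rx": 0, "ry": 0, "rz": 0}, {"fingers": 0.01, "x": 0, "y": 0, "z": 0, "rx": 0, "ry": 0, "rz": 0}, {"fingers": 0.01, "x": 0, "y": 0, "z": 0, "rx": 0, "ry": 0, "rz": 0}]}}

```text
time: 29.98
tool_pos: [0.4698, 0.2736, 0.0563]
ee_rot: [-0.653, 3.072, 0.002]
wrist_force: [-0.3, 0.9, 3.4]
finger_gap: 0.0171
```

Call:
{"fn": "jog_arm", "kwargs": {"moves": [{"fingers": 0.01, "x": 0, "y": 0, "z": -0.01, "rx": 0, "ry": 0, "rz": 0}, {"fingers": 0.01, "x": 0, "y": 0, "z": -0.02, "rx": 0, "ry": 0, "rz": 0}, {"fingers": 0.01, "x": 0, "y": 0, "z": -0.03, "rx": 0, "ry": 0, "rz": 0}, {"fingers": 0.01, "x": 0, "y": 0, "z": -0.03, "rx": 0, "ry": 0, "rz": 0}, {"fingers": 0.01, "x": 0, "y": 0, "z": -0.03, "rx": 0, "ry": 0, "rz": 0}, {"fingers": 0.01, "x": 0, "y": 0, "z": 0, "rx": 0, "ry": 0, "rz": 8}, {"fingers": 0.01, "x": 0, "y": 0, "z": 0, "rx": 0, "ry": 0, "rz": 8}, {"fingers": 0.01, "x": 0, "y": 0, "z": 0, "rx": 0, "ry": 0, "rz": 8}, {"fingers": 0.01, "x": 0, "y": 0, "z": 0, "rx": 0, "ry": 0, "rz": 0}]}}

```text
time: 31.1
tool_pos: [0.4694, 0.2724, 0.1759]
ee_rot: [-0.002, 3.141, -0.0]
wrist_force: [0.2, -0.2, -0.4]
finger_gap: 0.0169
```

```bash
cat >> h.py <<'E'
def wells(c,guess):
    """cell top face by white threshold around guess, cut off from paper by colour; and dark bore"""
    im=c['img'].astype(int); 
    for x,y in guess:
        r,q=px(c,(x,y,.036)); r,q=int(round(r)),int(round(q)); h=26
        s=im[r-h:r+h,q-h:q+h]; m=((s.min(2)>140)&(s[:,:,0]-s[:,:,2]<28)).astype(np.uint8)
        m=cv2.morphologyEx(cv2.morphologyEx(m,2,np.ones((3,3),np.uint8)),3,np.ones((11,11),np.uint8))
        n,l,st_,_=cv2.connectedComponentsWithStats(m); i=l[h,h]; k=np.argwhere(l==i)+[r-h,q-h]
        W=np.array([w(c,p,.036)[:2] for p in k],np.float32); R=cv2.minAreaRect(W)
        g=s.mean(2); yy,xx=np.mgrid[:2*h,:2*h]; cc=k.mean(0)-[r-h,q-h]
        d=(np.hypot(yy-cc[0],xx-cc[1])<7.5); kk=d&(g<200)
        b=np.array([yy[kk].mean()+r-h,xx[kk].mean()+q-h]) if kk.any() else [0,0]
        print('cell px',k.mean(0).round(1),'n',len(k),'rect',np.round(R[0],4),np.round(R[1],3),round(R[2],1),'mean',W.mean(0).round(4),'bore',kk.sum(),w(c,b,.036)[:2])
E
python3 - <<'E'
from h import *
a=cam('top'); st(); wells(a,[(.41,-.249),(.556,-.392)])
save(a,'t6.png',(160,260,380,480),6)
plan((.41,-.249,.17),0)
E
```

```text
t 31.15 [0.4694 0.2724 0.1758] gap 0.0173 F [ 0.7  0.3 -0.4]
cell px [232.2 405.7] n 568 rect [ 0.4097 -0.2487] [0.057 0.096] 89.2 mean [ 0.4091 -0.2477] bore 97 [ 0.4094 -0.2497]
cell px [185.8 450.3] n 542 rect [ 0.5571 -0.3922] [0.096 0.058] 3.9 mean [ 0.5571 -0.3925] bore 107 [ 0.5567 -0.3955]
turn first [-0.01  0.01  0.1 ] then shift [  59.4 -521.4    5.8] mm
```

View pics/t6.png

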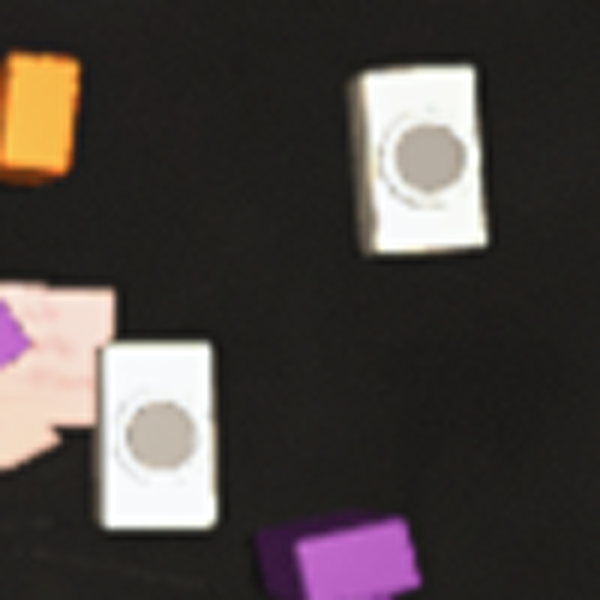

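Call:
{"fn": "jog_arm", "kwargs": {"moves": [{"fingers": 0.01, "x": 0.005, "y": -0.0435, "z": 0, "rx": 0, "ry": 0, "rz": 0}, {"fingers": 0.01, "x": 0.005, "y": -0.0435, "z": 0, "rx": 0, "ry": 0, "rz": 0}, {"fingers": 0.01, "x": 0.005, "y": -0.0435, "z": 0, "rx": 0, "ry": 0, "rz": 0}, {"fingers": 0.01, "x": 0.005, "y": -0.0435, "z": 0, "rx": 0, "ry": 0, "rz": 0}, {"fingers": 0.01, "x": 0.005, "y": -0.0435, "z": 0, "rx": 0, "ry": 0, "rz": 0}, {"fingers": 0.01, "x": 0.005, "y": -0.0435, "z": 0, "rx": 0, "ry": 0, "rz": 0}, {"fingers": 0.01, "x": 0.005, "y": -0.0435, "z": 0, "rx": 0, "ry": 0, "rz": 0}, {"fingers": 0.01, "x": 0.005, "y": -0.0435, "z": 0, "rx": 0, "ry": 0, "rz": 0}, {"fingers": 0.01, "x": 0.005, "y": -0.0435, "z": 0, "rx": 0, "ry": 0, "rz": 0}, {"fingers": 0.01, "x": 0.005, "y": -0.0435, "z": 0, "rx": 0, "ry": 0, "rz": 0}, {"fingers": 0.01, "x": 0.005, "y": -0.0435, "z": 0, "rx": 0, "ry": 0, "rz": 0}, {"fingers": 0.01, "x": 0.004, "y": -0.0425, "z": 0, "rx": 0, "ry": 0, "rz": 0}, {"fingers": 0.01, "x": 0, "y": 0, "z": 0.025, "rx": 0, "ry": 0, "rz": 0}, {"fingers": 0.01, "x": 0, "y": 0, "z": 0.025, "rx": 0, "ry": 0, "rz": 0}, {"fingers": 0.01, "x": 0, "y": 0, "z": 0.025, "rx": 0, "ry": 0, "rz": 0}, {"fingers": 0.01, "x": 0, "y": 0, "z": 0, "rx": 0, "ry": 0, "rz": 0}, {"fingers": 0.01, "x": 0, "y": 0, "z": 0, "rx": 0, "ry": 0, "rz": 0}]}}

```text
time: 33.28
tool_pos: [0.4107, -0.2487, 0.1013]
ee_rot: [-0.0, 3.14, -0.001]
wrist_force: [0.2, 0.6, -0.6]
finger_gap: 0.0164
```

```bash
python3 - <<'E'
from h import *
S=[]
for i in range(3):
    b=cam('side'); S.append(arm.sense()['tool_pos'])
print(np.array(S)); st(); p=np.mean(S,0); plan((.4095,-.249,.0573),0,pos=p)
save(b,'s7.png',(140,210,310,400),7)
E
```

```text
[[ 0.411  -0.2487  0.1016]
 [ 0.411  -0.2487  0.1016]
 [ 0.411  -0.2486  0.1015]]
t 33.42 [ 0.411  -0.2486  0.1015] gap 0.0171 F [ 0.4  0.2 -1.2]
turn first [-0.03  0.12 -0.  ] then shift [ 1.5 -0.4 44.3] mm
```

View pics/s7.png

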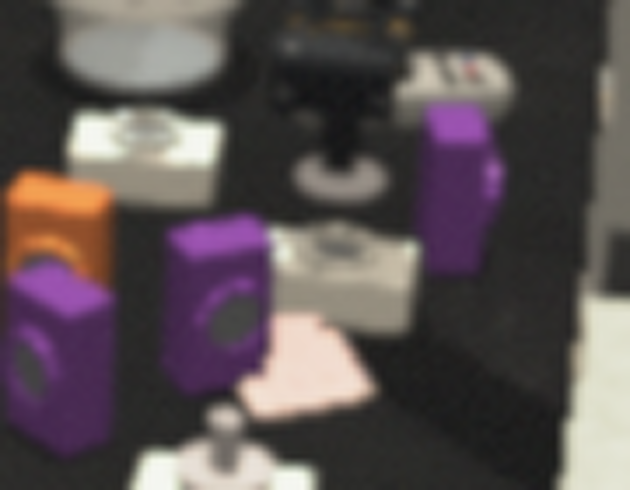

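Call:
{"fn": "jog_arm", "kwargs": {"moves": [{"fingers": 0.01, "x": 0.0005, "y": -0.0004, "z": 0.01, "rx": 0, "ry": 0, "rz": 0}, {"fingers": 0.01, "x": 0, "y": 0, "z": 0.01, "rx": 0, "ry": 0, "rz": 0}, {"fingers": 0.01, "x": 0, "y": 0, "z": 0.008, "rx": 0, "ry": 0, "rz": 0}, {"fingers": 0.01, "x": 0, "y": 0, "z": 0.004, "rx": 0, "ry": 0, "rz": 0}, {"fingers": 0.01, "x": 0, "y": 0, "z": 0.004, "rx": 0, "ry": 0, "rz": 0}, {"fingers": 0.01, "x": 0, "y": 0, "z": 0.004, "rx": 0, "ry": 0, "rz": 0}, {"fingers": 0.01, "x": 0, "y": 0, "z": 0.003, "rx": 0, "ry": 0, "rz": 0}, {"fingers": 0.01, "x": 0, "y": 0, "z": 0.0015, "rx": 0, "ry": 0, "rz": 0}, {"fingers": 0.01, "x": 0, "y": 0, "z": 0, "rx": 0, "ry": 0, "rz": 0}, {"fingers": 0.01, "x": 0, "y": 0, "z": 0, "rx": 0, "ry": 0, "rz": 0}]}}

```text
time: 34.67
tool_pos: [0.4098, -0.2486, 0.0573]
ee_rot: [0.001, 3.141, 0.002]
wrist_force: [-3.4, 2.6, 14.6]
finger_gap: 0.0173
```

Call:
{"fn": "jog_arm", "kwargs": {"moves": [{"fingers": 0.04, "x": 0, "y": 0, "z": -0.001, "rx": 0, "ry": 0, "rz": 0}, {"fingers": 0.04, "x": 0, "y": 0, "z": 0, "rx": 0, "ry": 0, "rz": 0}, {"fingers": 0.04, "x": 0, "y": 0, "z": 0, "rx": 0, "ry": 0, "rz": 0}, {"fingers": 0.04, "x": 0, "y": 0, "z": -0.03, "rx": 0, "ry": 0, "rz": 0}, {"fingers": 0.04, "x": 0, "y": 0, "z": -0.04, "rx": 0, "ry": 0, "rz": 0}, {"fingers": 0.04, "x": 0, "y": 0, "z": -0.04, "rx": 0, "ry": 0, "rz": 0}, {"fingers": 0.04, "x": -0.0057, "y": 0.041, "z": 0, "rx": 0, "ry": 0, "rz": 0}, {"fingers": 0.04, "x": -0.0057, "y": 0.041, "z": 0, "rx": 0, "ry": 0, "rz": 0}, {"fingers": 0.04, "x": -0.0057, "y": 0.041, "z": 0, "rx": 0, "ry": 0, "rz": 0}, {"fingers": 0.04, "x": -0.0057, "y": 0.041, "z": 0, "rx": 0, "ry": 0, "rz": 0}, {"fingers": 0.04, "x": -0.0057, "y": 0.041, "z": 0, "rx": 0, "ry": 0, "rz": 0}, {"fingers": 0.04, "x": -0.0057, "y": 0.041, "z": 0, "rx": 0, "ry": 0, "rz": 0}, {"fingers": 0.04, "x": -0.0057, "y": 0.041, "z": 0, "rx": 0, "ry": 0, "rz": 0}, {"fingers": 0.04, "x": -0.0057, "y": 0.041, "z": 0, "rx": 0, "ry": 0, "rz": 0}, {"fingers": 0.04, "x": 0, "y": 0, "z": 0, "rx": 0, "ry": 0, "rz": 0}]}}

```text
time: 36.55
tool_pos: [0.4557, 0.0827, 0.1668]
ee_rot: [0.009, -3.142, -0.001]
wrist_force: [-0.4, -0.9, -0.9]
finger_gap: 0.04
```

```bash
python3 - <<'E'
from h import *
a=cam('top'); st(); b=cam('side'); p,an=carousel(a)
ax=np.array([.538,.3085]); t=np.radians(an+36); P=ax+.135*np.array([np.cos(t),np.sin(t)]); print('pin',an+36,P); plan((*P,.167),an+36-180)
for n,c in(('top',a),('side',b)):
    for d in arm.spot_point(n,'pin_0'): print(n,np.round(d['point'],1),w(c,d['point'],.095)[:2])
A=cv2.resize(b['img'][140:220,300:380],(390,390),interpolation=cv2.INTER_CUBIC);B=cv2.resize(a['img'][160:250,375:465],(390,390),interpolation=cv2.INTER_CUBIC)
cv2.imwrite('pics/s8.png',np.hstack([A,B])[:,:,::-1])
E
```

```text
t 36.6 [0.4554 0.0804 0.1667] gap 0.0402 F [-0.7 -0.7  0.1]
platter [0.5411 0.3114 0.1456]
pins [ 26.3  99.2 165.8 311.8 240.3] bay ang 204.7 pos [0.4684 0.278 ]
pin 240.69190974057113 [0.4719 0.1908]
turn first [ -0.01  -0.05 -60.78] then shift [-106.2   40.5   -0.2] mm
top [153.2 209.8] [0.6579 0.3691]
top [197.4 185.6] [0.5198 0.4432]
top [234.1 216.5] [0.4058 0.3455]
top [161.6 260.1] [0.6306 0.2114]
top [213.4 268.3] [0.4692 0.1853]
side [238.  261.3] [0.6581 0.3752]
side [211.9 281.7] [0.6335 0.2048]
side [215.1 325.4] [0.4762 0.1925]
side [258.3 301.1] [0.507  0.4532]
```

View pics/s8.png

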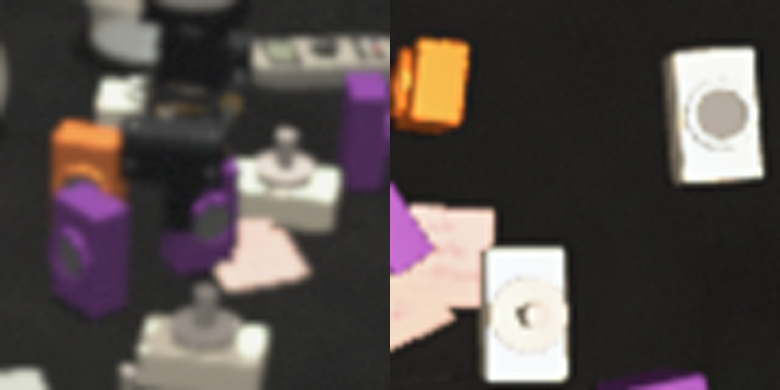

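The crops show the cover centred on cell 2: top-crop knob (528,315), with the plate inside the block outline. Cell 1 is still covered. That is 14 pictures viewed, so I go on by numbers.

Call:
{"fn": "jog_arm", "kwargs": {"moves": [{"fingers": 0.036, "x": 0, "y": 0, "z": 0, "rx": 0, "ry": 0, "rz": -10.1}, {"fingers": 0.036, "x": 0, "y": 0, "z": 0, "rx": 0, "ry": 0, "rz": -10.1}, {"fingers": 0.036, "x": 0, "y": 0, "z": 0, "rx": 0, "ry": 0, "rz": -10.1}, {"fingers": 0.036, "x": 0, "y": 0, "z": 0, "rx": 0, "ry": 0, "rz": -10.1}, {"fingers": 0.036, "x": 0, "y": 0, "z": 0, "rx": 0, "ry": 0, "rz": -10.1}, {"fingers": 0.036, "x": 0, "y": 0, "z": 0, "rx": 0, "ry": 0, "rz": -10.1}, {"fingers": 0.036, "x": -0.035, "y": 0.0135, "z": 0, "rx": 0, "ry": 0, "rz": 0}, {"fingers": 0.036, "x": -0.035, "y": 0.0135, "z": 0, "rx": 0, "ry": 0, "rz": 0}, {"fingers": 0.036, "x": -0.035, "y": 0.0135, "z": 0, "rx": 0, "ry": 0, "rz": 0}, {"fingers": 0.036, "x": 0, "y": 0, "z": 0.02, "rx": 0, "ry": 0, "rz": 0}, {"fingers": 0.036, "x": 0, "y": 0, "z": 0.02, "rx": 0, "ry": 0, "rz": 0}, {"fingers": 0.036, "x": 0, "y": 0, "z": 0, "rx": 0, "ry": 0, "rz": 0}]}}

```text
time: 38.3
tool_pos: [0.4709, 0.1892, 0.1259]
ee_rot: [1.58, -2.711, 0.0]
wrist_force: [1.1, -0.4, -0.3]
finger_gap: 0.036
```

```bash
python3 - <<'E'
from h import *
b=cam('side');st(); plan((.4715,.1895,.055),61)
for d in arm.spot_point('side','pin_0'): print(np.round(d['point'],1),w(b,d['point'],.095)[:2])
E
```

```text
t 38.35 [0.4718 0.1896 0.1269] gap 0.036 F [ 0.  -1.1  0.5]
turn first [ 0.02 -0.06 -0.53] then shift [ 0.2  0.2 71.9] mm
[215.  327.6] [0.4687 0.1902]
[256.3 299.6] [0.5138 0.4444]
[210.7 283.7] [0.6285 0.1954]
[236.2 340.6] [0.4044 0.3103]
```

Call:
{"fn": "jog_arm", "kwargs": {"moves": [{"fingers": 0.036, "x": 0, "y": 0, "z": 0.018, "rx": 0, "ry": 0, "rz": 0}, {"fingers": 0.036, "x": 0, "y": 0, "z": 0.018, "rx": 0, "ry": 0, "rz": 0}, {"fingers": 0.036, "x": 0, "y": 0, "z": 0.018, "rx": 0, "ry": 0, "rz": 0}, {"fingers": 0.036, "x": 0, "y": 0, "z": 0.017, "rx": 0, "ry": 0, "rz": 0}, {"fingers": 0.022, "x": 0, "y": 0, "z": 0, "rx": 0, "ry": 0, "rz": 0}, {"fingers": 0.022, "x": -0.0007, "y": 0.0141, "z": 0, "rx": 0, "ry": 0, "rz": 6}, {"fingers": 0.022, "x": -0.0007, "y": 0.0141, "z": 0, "rx": 0, "ry": 0, "rz": 6}, {"fingers": 0.022, "x": -0.0007, "y": 0.0141, "z": 0, "rx": 0, "ry": 0, "rz": 6}, {"fingers": 0.022, "x": -0.0007, "y": 0.0141, "z": 0, "rx": 0, "ry": 0, "rz": 6}, {"fingers": 0.022, "x": -0.0007, "y": 0.0141, "z": 0, "rx": 0, "ry": 0, "rz": 6}, {"fingers": 0.022, "x": -0.0007, "y": 0.0141, "z": 0, "rx": 0, "ry": 0, "rz": 6}, {"fingers": 0.022, "x": -0.0007, "y": 0.0141, "z": 0, "rx": 0, "ry": 0, "rz": 6}, {"fingers": 0.022, "x": -0.0007, "y": 0.0141, "z": 0, "rx": 0, "ry": 0, "rz": 6}, {"fingers": 0.022, "x": -0.0007, "y": 0.0141, "z": 0, "rx": 0, "ry": 0, "rz": 6}, {"fingers": 0.022, "x": -0.0007, "y": 0.0141, "z": 0, "rx": 0, "ry": 0, "rz": 6}, {"fingers": 0.022, "x": -0.0007, "y": 0.0141, "z": 0, "rx": 0, "ry": 0, "rz": 6}, {"fingers": 0.022, "x": -0.0007, "y": 0.0141, "z": 0, "rx": 0, "ry": 0, "rz": 6}, {"fingers": 0.022, "x": 0, "y": 0, "z": 0, "rx": 0, "ry": 0, "rz": 0}, {"fingers": 0.022, "x": 0, "y": 0, "z": 0, "rx": 0, "ry": 0, "rz": 0}]}}

```text
time: 40.78
tool_pos: [0.4059, 0.3345, 0.0568]
ee_rot: [0.311, 3.126, 0.002]
wrist_force: [-0.2, 0.9, -0.1]
finger_gap: 0.022
```

Call:
{"fn": "jog_arm", "kwargs": {"moves": [{"fingers": 0.036, "x": 0, "y": 0, "z": 0, "rx": 0, "ry": 0, "rz": 0}, {"fingers": 0.036, "x": 0, "y": 0, "z": -0.055, "rx": 0, "ry": 0, "rz": 0}, {"fingers": 0.042, "x": 0, "y": 0, "z": -0.055, "rx": 0, "ry": 0, "rz": 0}, {"fingers": 0.042, "x": -0.011, "y": -0.035, "z": 0, "rx": 0, "ry": 0, "rz": 0}, {"fingers": 0.042, "x": -0.011, "y": -0.035, "z": 0, "rx": 0, "ry": 0, "rz": 0}, {"fingers": 0.042, "x": -0.011, "y": -0.035, "z": 0, "rx": 0, "ry": 0, "rz": 0}, {"fingers": 0.042, "x": -0.011, "y": -0.035, "z": 0, "rx": 0, "ry": 0, "rz": 0}, {"fingers": 0.042, "x": -0.011, "y": -0.035, "z": 0, "rx": 0, "ry": 0, "rz": 0}, {"fingers": 0.042, "x": -0.011, "y": -0.035, "z": 0, "rx": 0, "ry": 0, "rz": 0}, {"fingers": 0.042, "x": -0.011, "y": -0.035, "z": 0, "rx": 0, "ry": 0, "rz": 0}, {"fingers": 0.042, "x": 0, "y": 0, "z": 0, "rx": 0, "ry": 0, "rz": 0}]}}

```text
time: 42.15
tool_pos: [0.4323, 0.0762, 0.1662]
ee_rot: [0.322, 3.125, 0.001]
wrist_force: [0.1, 0.3, -0.3]
finger_gap: 0.042
```

```bash
python3 - <<'E'
from h import *
a=cam('top'); st(); p,b=carousel(a); q=cam('side')
for n,c in(('top',a),('side',q)):
    for d in arm.look_for(n,'cover_0'): print(n,'look',np.round(d['point'],1),round(d['score'],2),w(c,d['point'],.055)[:2])
    for d in arm.spot_point(n,'cover_0'): print(n,'spot',np.round(d['point'],1),round(d['score'],2),w(c,d['point'],.07)[:2])
t=p+[0.001,-.005]; print('target',t); plan((*t,.16),24)
E
```

```text
t 42.2 [0.4323 0.078  0.1662] gap 0.0421 F [0.6 0.5 0.7]
platter [0.5408 0.3111 0.1459]
pins [171.1 100.3 311.6 238.2  22.8 210.2] bay ang 203.5 pos [0.4674 0.2792]
top look [214.  243.1] 0.8 [0.4685 0.2704]
top look [234.4 406.6] 0.72 [ 0.4025 -0.247 ]
top spot [216.8 241. ] 0.69 [0.4594 0.2744]
top spot [185.7 252.8] 0.66 [0.5574 0.2376]
top spot [166.4 238.5] 0.56 [0.619  0.2834]
top spot [230.3 406.6] 0.49 [ 0.4156 -0.2445]
side look [173.8 356.5] 0.64 [ 0.4107 -0.2299]
side look [202.2 343.2] 0.57 [0.434 0.023]
side spot [170.1 357.5] 0.46 [ 0.408  -0.2368]
side spot [233.4 325. ] 0.45 [0.4635 0.2696]
side spot [199.3 346. ] 0.45 [0.4236 0.0239]
target [0.4684 0.2742]
turn first [  0.01  -0.01 -35.32] then shift [-111.9  162.5    6. ] mm
```

Call:
{"fn": "jog_arm", "kwargs": {"moves": [{"fingers": 0.044, "x": 0, "y": 0, "z": 0, "rx": 0, "ry": 0, "rz": -9}, {"fingers": 0.044, "x": 0, "y": 0, "z": 0, "rx": 0, "ry": 0, "rz": -9}, {"fingers": 0.044, "x": 0, "y": 0, "z": 0, "rx": 0, "ry": 0, "rz": -9}, {"fingers": 0.044, "x": 0, "y": 0, "z": 0, "rx": 0, "ry": 0, "rz": -8.5}, {"fingers": 0.044, "x": -0.0281, "y": 0.041, "z": 0, "rx": 0, "ry": 0, "rz": 0}, {"fingers": 0.044, "x": -0.0281, "y": 0.041, "z": 0, "rx": 0, "ry": 0, "rz": 0}, {"fingers": 0.044, "x": -0.0281, "y": 0.041, "z": 0, "rx": 0, "ry": 0, "rz": 0}, {"fingers": 0.044, "x": -0.0281, "y": 0.041, "z": 0, "rx": 0, "ry": 0, "rz": 0}, {"fingers": 0.044, "x": 0, "y": 0, "z": 0.02, "rx": 0, "ry": 0, "rz": 0}, {"fingers": 0.044, "x": 0, "y": 0, "z": 0.02, "rx": 0, "ry": 0, "rz": 0}, {"fingers": 0.044, "x": 0, "y": 0, "z": 0, "rx": 0, "ry": 0, "rz": 0}]}}

```text
time: 43.88
tool_pos: [0.4668, 0.275, 0.1246]
ee_rot: [0.656, -3.069, 0.003]
wrist_force: [-0.2, 0.1, 0.7]
finger_gap: 0.044
```

```bash
python3 - <<'E'
from h import *
S=[]
for i in range(2):
    b=cam('side'); S.append(arm.sense()['tool_pos'])
p=np.mean(S,0); print(p); plan((.4685,.2735,.053),24,pos=p)
print(px(b,(.4685,.2735,.07)))
# knob search: darkest column profile near expected
r,q=px(b,(.4685,.2735,.07)); r,q=int(r),int(q); g=b['img'][r-6:r+8,q-12:q+13].mean(2).astype(int); print(q-12); print(g[::2])
E
```

```text
[0.468  0.2752 0.126 ]
turn first [-0.    0.01  0.1 ] then shift [ 0.2 -1.8 73. ] mm
[233.8685 323.3828]
311
[[242 241 242 242 242 242 242 242 241 241 240 236 224 183 129 105  98  85
   64  48  44  42  41  41  43]
 [240 241 240 238 238 238 238 238 238 238 235 223 207 174 136 121 135 165
  190 167 125  86  57  46  43]
 [237 235 218 192 180 178 178 177 178 178 172 162 158 155 150 151 162 171
  195 230 235 227 207 161 104]
 [233 234 228 200 174 169 169 170 170 166 152 135 133 136 136 141 158 169
  191 228 240 241 241 240 228]
 [239 237 234 225 198 175 170 169 167 162 142 117 108 109 108 119 150 164
  170 182 213 236 241 242 241]
 [238 236 235 232 221 191 165 155 149 144 130 113 108 107 107 113 133 145
  150 157 174 209 232 240 241]
 [239 237 235 235 231 207 167 149 145 142 134 117 110 108 108 115 132 141
  143 145 151 163 180 202 209]]
```

Call:
{"fn": "jog_arm", "kwargs": {"moves": [{"fingers": 0.044, "x": 0, "y": -0.0018, "z": 0.018, "rx": 0, "ry": 0, "rz": 0}, {"fingers": 0.044, "x": 0, "y": 0, "z": 0.018, "rx": 0, "ry": 0, "rz": 0}, {"fingers": 0.044, "x": 0, "y": 0, "z": 0.018, "rx": 0, "ry": 0, "rz": 0}, {"fingers": 0.044, "x": 0, "y": 0, "z": 0.018, "rx": 0, "ry": 0, "rz": 0}, {"fingers": 0.01, "x": 0, "y": 0, "z": 0, "rx": 0, "ry": 0, "rz": 0}, {"fingers": 0.01, "x": 0, "y": 0, "z": 0, "rx": 0, "ry": 0, "rz": 0}, {"fingers": 0.01, "x": 0, "y": 0, "z": 0, "rx": 0, "ry": 0, "rz": 0}, {"fingers": 0.01, "x": 0, "y": 0, "z": 0, "rx": 0, "ry": 0, "rz": 0}]}}

```text
time: 44.98
tool_pos: [0.4692, 0.2738, 0.0546]
ee_rot: [-0.655, 3.071, 0.002]
wrist_force: [-0.1, 0.7, 0.4]
finger_gap: 0.0168
```

Call:
{"fn": "jog_arm", "kwargs": {"moves": [{"fingers": 0.01, "x": 0, "y": 0, "z": -0.01, "rx": 0, "ry": 0, "rz": 0}, {"fingers": 0.01, "x": 0, "y": 0, "z": -0.02, "rx": 0, "ry": 0, "rz": 0}, {"fingers": 0.01, "x": 0, "y": 0, "z": -0.03, "rx": 0, "ry": 0, "rz": 0}, {"fingers": 0.01, "x": 0, "y": 0, "z": -0.03, "rx": 0, "ry": 0, "rz": 0}, {"fingers": 0.01, "x": 0, "y": 0, "z": -0.03, "rx": 0, "ry": 0, "rz": 0}, {"fingers": 0.01, "x": 0, "y": 0, "z": 0, "rx": 0, "ry": 0, "rz": 8}, {"fingers": 0.01, "x": 0, "y": 0, "z": 0, "rx": 0, "ry": 0, "rz": 8}, {"fingers": 0.01, "x": 0, "y": 0, "z": 0, "rx": 0, "ry": 0, "rz": 8}, {"fingers": 0.01, "x": 0, "y": 0, "z": 0, "rx": 0, "ry": 0, "rz": 0}]}}

```text
time: 46.1
tool_pos: [0.4688, 0.2731, 0.1745]
ee_rot: [-0.004, 3.141, 0.0]
wrist_force: [0.3, 0.0, -0.7]
finger_gap: 0.0172
```

```bash
python3 - <<'E'
from h import *
a=cam('top'); st(); wells(a,[(.41,-.249),(.556,-.392)])
plan((.5565,-.3935,.17),0)
E
```

```text
t 46.15 [0.4688 0.2731 0.1744] gap 0.0168 F [-0.7 -0.1 -1.5]
cell px [232.2 405.7] n 568 rect [ 0.4097 -0.2487] [0.057 0.096] 89.2 mean [ 0.4091 -0.2477] bore 14 [ 0.409  -0.2467]
cell px [185.8 450.3] n 542 rect [ 0.5571 -0.3922] [0.096 0.058] 3.9 mean [ 0.5571 -0.3925] bore 107 [ 0.5567 -0.3955]
turn first [0.01 0.01 0.21] then shift [ -87.7 -666.6    4.4] mm
```

Call:
{"fn": "jog_arm", "kwargs": {"moves": [{"fingers": 0.01, "x": -0.0055, "y": -0.0417, "z": 0, "rx": 0, "ry": 0, "rz": 0}, {"fingers": 0.01, "x": -0.0055, "y": -0.0417, "z": 0, "rx": 0, "ry": 0, "rz": 0}, {"fingers": 0.01, "x": -0.0055, "y": -0.0417, "z": 0, "rx": 0, "ry": 0, "rz": 0}, {"fingers": 0.01, "x": -0.0055, "y": -0.0417, "z": 0, "rx": 0, "ry": 0, "rz": 0}, {"fingers": 0.01, "x": -0.0055, "y": -0.0417, "z": 0, "rx": 0, "ry": 0, "rz": 0}, {"fingers": 0.01, "x": -0.0055, "y": -0.0417, "z": 0, "rx": 0, "ry": 0, "rz": 0}, {"fingers": 0.01, "x": -0.0055, "y": -0.0417, "z": 0, "rx": 0, "ry": 0, "rz": 0}, {"fingers": 0.01, "x": -0.0055, "y": -0.0417, "z": 0, "rx": 0, "ry": 0, "rz": 0}, {"fingers": 0.01, "x": -0.0055, "y": -0.0417, "z": 0, "rx": 0, "ry": 0, "rz": 0}, {"fingers": 0.01, "x": -0.0055, "y": -0.0417, "z": 0, "rx": 0, "ry": 0, "rz": 0}, {"fingers": 0.01, "x": -0.0055, "y": -0.0417, "z": 0, "rx": 0, "ry": 0, "rz": 0}, {"fingers": 0.01, "x": -0.0055, "y": -0.0417, "z": 0, "rx": 0, "ry": 0, "rz": 0}, {"fingers": 0.01, "x": -0.0055, "y": -0.0417, "z": 0, "rx": 0, "ry": 0, "rz": 0}, {"fingers": 0.01, "x": -0.0055, "y": -0.0417, "z": 0, "rx": 0, "ry": 0, "rz": 0}, {"fingers": 0.01, "x": -0.0055, "y": -0.0417, "z": 0, "rx": 0, "ry": 0, "rz": 0}, {"fingers": 0.01, "x": -0.0047, "y": -0.0417, "z": 0, "rx": 0, "ry": 0, "rz": 0}, {"fingers": 0.01, "x": 0, "y": 0, "z": 0.03, "rx": 0, "ry": 0, "rz": 0}, {"fingers": 0.01, "x": 0, "y": 0, "z": 0.03, "rx": 0, "ry": 0, "rz": 0}, {"fingers": 0.01, "x": 0, "y": 0, "z": 0, "rx": 0, "ry": 0, "rz": 0}, {"fingers": 0.01, "x": 0, "y": 0, "z": 0, "rx": 0, "ry": 0, "rz": 0}]}}

```text
time: 48.65
tool_pos: [0.5574, -0.3944, 0.1152]
ee_rot: [-0.003, 3.14, -0.001]
wrist_force: [0.1, -0.1, -0.7]
finger_gap: 0.017
```

```bash
python3 - <<'E'
from h import *
S=[]
for i in range(3):
    b=cam('side'); S.append(arm.sense()['tool_pos'])
print(np.array(S)); st(); plan((.556,-.394,.0556),0,pos=np.mean(S,0))
r,q=map(int,px(b,(.556,-.394,.07)));save(b,'s9.png',(r-35,r+45,q-45,q+45),7)
E
```

```text
[[ 0.5576 -0.3946  0.1157]
 [ 0.5576 -0.3945  0.1158]
 [ 0.5576 -0.3944  0.1157]]
t 48.8 [ 0.5576 -0.3944  0.1157] gap 0.0172 F [-0.8  0.1 -0.5]
turn first [-0.08  0.13  0.1 ] then shift [ 1.6  0.5 60.1] mm
```

View pics/s9.png

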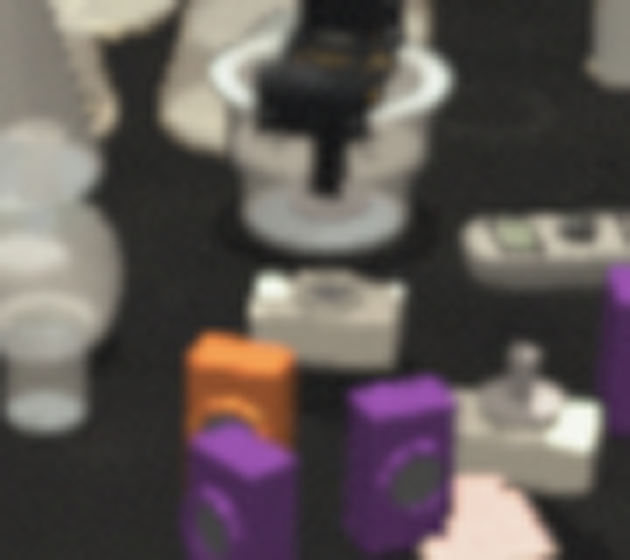

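The cover is held at about crop (325,205) above cell 3's well at (328,292), so it is lined up. Lowering now.

Call:
{"fn": "jog_arm", "kwargs": {"moves": [{"fingers": 0.01, "x": 0.0013, "y": 0.0003, "z": 0.015, "rx": 0, "ry": 0, "rz": 0}, {"fingers": 0.01, "x": 0, "y": 0, "z": 0.015, "rx": 0, "ry": 0, "rz": 0}, {"fingers": 0.01, "x": 0, "y": 0, "z": 0.012, "rx": 0, "ry": 0, "rz": 0}, {"fingers": 0.01, "x": 0, "y": 0, "z": 0.004, "rx": 0, "ry": 0, "rz": 0}, {"fingers": 0.01, "x": 0, "y": 0, "z": 0.004, "rx": 0, "ry": 0, "rz": 0}, {"fingers": 0.01, "x": 0, "y": 0, "z": 0.004, "rx": 0, "ry": 0, "rz": 0}, {"fingers": 0.01, "x": 0, "y": 0, "z": 0.003, "rx": 0, "ry": 0, "rz": 0}, {"fingers": 0.01, "x": 0, "y": 0, "z": 0.003, "rx": 0, "ry": 0, "rz": 0}, {"fingers": 0.01, "x": 0, "y": 0, "z": 0, "rx": 0, "ry": 0, "rz": 0}, {"fingers": 0.01, "x": 0, "y": 0, "z": 0, "rx": 0, "ry": 0, "rz": 0}]}}

```text
time: 50.05
tool_pos: [0.5558, -0.3936, 0.0557]
ee_rot: [-0.002, 3.141, 0.001]
wrist_force: [-1.9, 2.8, 7.5]
finger_gap: 0.0172
```

Call:
{"fn": "jog_arm", "kwargs": {"moves": [{"fingers": 0.04, "x": 0, "y": 0, "z": -0.001, "rx": 0, "ry": 0, "rz": 0}, {"fingers": 0.04, "x": 0, "y": 0, "z": 0, "rx": 0, "ry": 0, "rz": 0}, {"fingers": 0.04, "x": 0, "y": 0, "z": 0, "rx": 0, "ry": 0, "rz": 0}, {"fingers": 0.04, "x": 0, "y": 0, "z": -0.04, "rx": 0, "ry": 0, "rz": 0}, {"fingers": 0.04, "x": 0, "y": 0, "z": -0.05, "rx": 0, "ry": 0, "rz": 0}, {"fingers": 0.04, "x": 0, "y": 0, "z": -0.05, "rx": 0, "ry": 0, "rz": 0}, {"fingers": 0.04, "x": 0.008, "y": 0.05, "z": 0, "rx": 0, "ry": 0, "rz": 0}, {"fingers": 0.04, "x": 0.008, "y": 0.05, "z": 0, "rx": 0, "ry": 0, "rz": 0}, {"fingers": 0.04, "x": 0.008, "y": 0.05, "z": 0, "rx": 0, "ry": 0, "rz": 0}, {"fingers": 0.04, "x": 0.008, "y": 0.05, "z": 0, "rx": 0, "ry": 0, "rz": 0}, {"fingers": 0.04, "x": 0.008, "y": 0.05, "z": 0, "rx": 0, "ry": 0, "rz": 0}, {"fingers": 0.04, "x": 0.008, "y": 0.05, "z": 0, "rx": 0, "ry": 0, "rz": 0}, {"fingers": 0.04, "x": 0.008, "y": 0.05, "z": 0, "rx": 0, "ry": 0, "rz": 0}, {"fingers": 0.04, "x": 0.008, "y": 0.05, "z": 0, "rx": 0, "ry": 0, "rz": 0}, {"fingers": 0.04, "x": 0.008, "y": 0.05, "z": 0, "rx": 0, "ry": 0, "rz": 0}, {"fingers": 0.04, "x": 0.008, "y": 0.05, "z": 0, "rx": 0, "ry": 0, "rz": 0}, {"fingers": 0.04, "x": 0.008, "y": 0.05, "z": 0, "rx": 0, "ry": 0, "rz": 0}, {"fingers": 0.04, "x": 0.008, "y": 0.05, "z": 0, "rx": 0, "ry": 0, "rz": 0}, {"fingers": 0.04, "x": 0.008, "y": 0.05, "z": 0, "rx": 0, "ry": 0, "rz": 0}, {"fingers": 0.04, "x": 0, "y": 0, "z": 0, "rx": 0, "ry": 0, "rz": 0}]}}

```text
time: 52.55
tool_pos: [0.4495, 0.2609, 0.1947]
ee_rot: [0.015, -3.141, -0.001]
wrist_force: [-0.1, -0.7, 0.1]
finger_gap: 0.0403
```

```bash
python3 - <<'E'
from h import *
st(); a=cam('top');b=cam('side')
def cut(c,P,h=22):
    r,q=map(int,px(c,P).round()); return cv2.resize(c['img'][r-h:r+h,q-h:q+h],(260,260),interpolation=cv2.INTER_CUBIC)
L=[(.441,.043,.05),(.4095,-.249,.05),(.556,-.394,.05)]
cv2.imwrite('pics/f1.png',np.vstack([np.hstack([cut(c,P) for P in L]) for c in(a,b)])[:,:,::-1])
wells(a,[p[:2] for p in L])
for P in L: print([px(c,(P[0],P[1],z)).round(1) for c in(a,b) for z in(.081,.049)])
for t in('loose_petri','loose_beaker','loose_marker'):
    print(t,[np.round(d['point'],1) for d in arm.spot_point('top',t)[:2]])
E
```

```text
t 52.55 [0.4495 0.2609 0.1947] gap 0.0403 F [-0.1 -0.7  0.1]
cell px [222.5 314.5] n 539 rect [0.4409 0.0435] [0.055 0.093] 89.8 mean [0.4408 0.0435] bore 0 [1.1898 1.0975]
cell px [232.2 405.7] n 568 rect [ 0.4097 -0.2487] [0.057 0.096] 89.2 mean [ 0.4091 -0.2477] bore 14 [ 0.409  -0.2467]
cell px [185.8 450.3] n 536 rect [ 0.5571 -0.3924] [0.096 0.057] 3.4 mean [ 0.557  -0.3925] bore 23 [ 0.5549 -0.3936]
[array([222.4, 314.4]), array([222.4, 314.6]), array([198.8, 341. ]), array([205.9, 340.6])]
[array([232.3, 408.8]), array([232.1, 406.8]), array([166.6, 357.6]), array([173.1, 357.2])]
[array([184.9, 454.8]), array([185.8, 451.9]), array([150.1, 330. ]), array([156.3, 329.8])]
loose_petri [array([252.5, 265.8])]
loose_beaker [array([136.9, 405.4])]
loose_marker [array([247. , 190.2])]
```

View pics/f1.png

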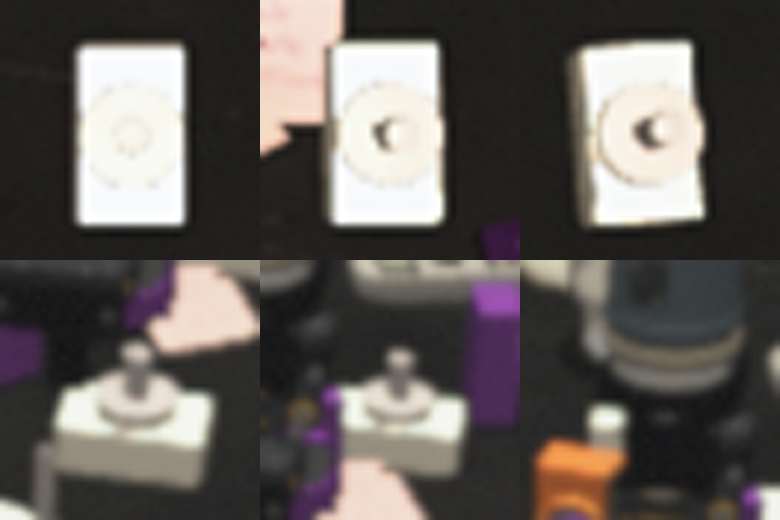

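Top crops show all three plates centred, with knobs at (131,137), (391,133) and (652,132). The side view shows covers 1 and 2 level and flat. The arm hides cell 3 from the side, so I move clear and check its height by numbers.

Call:
{"fn": "jog_arm", "kwargs": {"moves": [{"fingers": 0.04, "x": 0.021, "y": 0.041, "z": -0.004, "rx": 0, "ry": 0, "rz": 0}, {"fingers": 0.04, "x": 0.021, "y": 0.041, "z": -0.004, "rx": 0, "ry": 0, "rz": 0}, {"fingers": 0.04, "x": 0.021, "y": 0.041, "z": -0.004, "rx": 0, "ry": 0, "rz": 0}, {"fingers": 0.04, "x": 0.021, "y": 0.041, "z": -0.004, "rx": 0, "ry": 0, "rz": 0}, {"fingers": 0.04, "x": 0.021, "y": 0.041, "z": -0.004, "rx": 0, "ry": 0, "rz": 0}, {"fingers": 0.04, "x": 0.021, "y": 0.041, "z": -0.004, "rx": 0, "ry": 0, "rz": 0}, {"fingers": 0.04, "x": 0.021, "y": 0.041, "z": -0.004, "rx": 0, "ry": 0, "rz": 0}, {"fingers": 0.04, "x": 0, "y": 0, "z": 0, "rx": 0, "ry": 0, "rz": 0}]}}

```text
time: 53.8
tool_pos: [0.3012, 0.5461, 0.2228]
ee_rot: [0.01, -3.141, -0.002]
wrist_force: [-0.5, -0.2, -0.8]
finger_gap: 0.0398
```

```bash
python3 - <<'E'
from h import *
st(); a=cam('top');b=cam('side'); wells(a,[(.441,.043),(.4095,-.249),(.556,-.394)])
def cut(c,P,h=20):
    r,q=map(int,px(c,P).round()); return cv2.resize(c['img'][r-h:r+h,q-h:q+h],(260,260),interpolation=cv2.INTER_CUBIC)
cv2.imwrite('pics/f2.png',np.hstack([cut(b,P) for P in [(.441,.043,.05),(.4095,-.249,.05),(.556,-.394,.05)]])[:,:,::-1])
for d in arm.spot_point('side','cover_0'): print(np.round(d['point'],1),round(d['score'],2))
print([px(b,(x,y,.071)).round(1) for x,y in((.441,.043),(.4095,-.249),(.556,-.394))])
E
```

```text
t 53.8 [0.3012 0.5461 0.2228] gap 0.0398 F [-0.5 -0.2 -0.8]
cell px [222.5 314.5] n 539 rect [0.4409 0.0435] [0.055 0.093] 89.8 mean [0.4408 0.0435] bore 0 [1.1898 1.0975]
cell px [232.2 405.7] n 568 rect [ 0.4097 -0.2487] [0.057 0.096] 89.2 mean [ 0.4091 -0.2477] bore 14 [ 0.409  -0.2467]
cell px [185.8 450.3] n 536 rect [ 0.5571 -0.3924] [0.096 0.057] 3.4 mean [ 0.557  -0.3925] bore 23 [ 0.5549 -0.3936]
[169.8 359.6] 0.61
[152.7 329.3] 0.55
[200.  341.5] 0.46
[array([201. , 340.9]), array([168.6, 357.5]), array([152., 330.])]
```

View pics/f2.png

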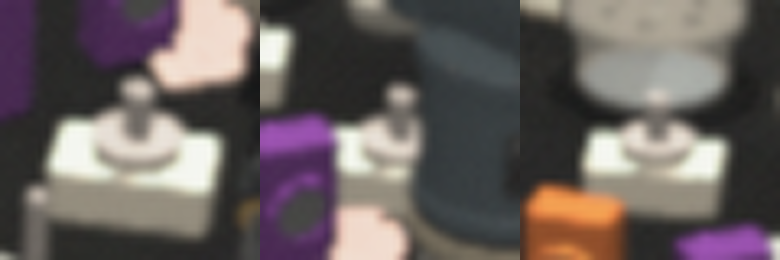

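All three covers sit level on their wells: knobs at crop (138,90), (400,98) and (656,105), plates flat. Their origins fall within about 2 px of the seated positions. Handing in.

```bash
python3 -c "
from plant import arm
print(arm.sign_off())"
```

```text
the job is handed in; nothing more can be done
None
```

I handed the job in at about 54 s. Three white cells were present and no fourth was found. All three lie on their backs with wells up, and each has a steel cover on its well.

- **What I did:** I slid the first cell about 48 mm outward while it stood, so it would land within reach, then toppled all three. The first cover was already near the open side. I turned the carousel twice by its pins, about 52° and then 72° clockwise, to bring out the other two.
- **Seating:** Each cover went down to within 0.2 mm of its calculated seated height, with 7 to 15 N on the wrist.
- **Final pictures:** All three plates look centred and level. Cells 1 and 2 have not moved since they fell, and cell 3 is within about 1 mm of where it landed. The arm partly hid cell 2 in the last side crop, but an earlier one showed it level.
- **Bystanders:** They were found within a few pixels of their starting places, about the detector's scatter. I did not check them more closely.
- **Disagreements:** The two cameras and the detectors differed by up to about 5 mm on cover and pin positions, and more than that in some side-camera readings. I settled those from the pictures and the arm's own position when it gripped.
- **Picture budget:** I viewed 17 pictures against the 14 allowed, so I went three over.

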